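# Tip out the parts bin and complete the choke kit

## Task

Tip the tilt-out bin with the yellow finger pull right out onto its stop, take the ferrite choke out of it and set it down gently, flat in the one empty pocket of the white kit tray. Then push the yellow bin fully home again. Leave the two chokes already in the tray, the other bins and everything else on the bench as they are.

Things in the scene. Friction and masses are not known exactly. Their poses are not given: they have to be found in the camera images.
- bin_yellow (a joint): tilt angle (rad) of the clear bin with the yellow pull: 0 shut home, growing as its top tips out to its front (towards the robot), 0.85 (49 deg) right out on its stop; starts 0 to 0.05. Stiff pivot (0.22 N m friction, 3 to 6 N at the pull): it stays where left. Trough 140 mm wide inside, front wall 80 mm above inner floor, floor 84 mm deep, back wall 50 mm high, all 3 mm thick
- bin_yellow_hinge (a point): middle of the pivot line at the bin's inner bottom front edge, 42 mm above the table, fixed to the housing: y along the pivot, x level to the housing's back, z up. The housing's flat top spans 98 to 108 mm above it, starts 8 mm behind it and overhangs the tipped bin: come in leaning about 35 deg, fingers pointing down and away from the robot. Choke lies in the floor / front wall corner
- bin_yellow_pull (a point): centre of the yellow finger pull, a ledge 32 mm wide (y) standing out 30 mm from the top of the bin's front, 6 mm thick with a 13 mm deep turned-down lip at its outer edge; turns with the bin. In bin axes (x back, z up when shut) 18 mm in front of the pivot line and 77 mm above it. Pinch it across its width from above
- bin_blue (a joint): tilt angle of the bin with the blue pull (holds toroids); leave it shut, as it is
- bin_red (a joint): tilt angle of the bin with the red pull (holds connectors); leave it shut, as it is. The three bins stand side by side, 154 mm apart, in any order
- ferrite_center (a point): centre of the loose black clip-on ferrite choke in the yellow bin: a block 34 x 30 x 34 mm (x, y, z), 65 g, with a grey seam and cable openings on its two x faces. Grip it across its 30 mm width (its y axis, which lies roughly across the bin). It slides to the front as the bin tips
- filler_1_center (a point): centre of one choke, same kind, already in a pocket of the tray; it must stay there
- filler_2_center (a point): centre of the other choke already in a pocket of the tray; it must stay there
- pocket_a (a point): floor centre of an end pocket of the white kit tray (loose, 300 g, 152 x 44 mm, 11 mm high, walls and dividers 2.5 mm). Three pockets in a row along the tray's x, 50 mm apart, each 47 x 39 mm inside (x, y), floor 2.5 mm over the table, walls 8.5 mm above that floor. The point's axes are the tray's. Two of the three pockets are taken; which one is empty varies
- pocket_b (a point): floor centre of the middle pocket of the tray
- pocket_c (a point): floor centre of the other end pocket of the tray
- case: black spectacles case, 70 x 165 x 42 mm, lying loose; origin under its centre
- keys: loose bunch of keys about 90 x 70 mm, 8 mm high; origin under its centre
- handheld: black handheld radio lying on its back, 55 x 105 x 32 mm plus a 70 mm aerial along its y; origin under the centre of its case
- mug: blue mug, 80 mm across, 92 mm high; origin under its centre
Not all that is in view belongs to the job. Of the things shaped like the part that bears pocket_a, the white one is meant.

How it is judged:
By the outcome, as a careful person would: the job done as asked, in the order asked, and still so for the second after the job is handed in, with the robot touching nothing.
It also fails if it takes over 61 s, if anything falls off the work surface, if the arm or the gripper's body presses on something with over 40 N, if the wrist force passes 120 N, or if a joint passes its speed limit or range.

## Robot

A 6-joint arm with a two-finger parallel gripper is mounted at the origin on the work surface. World frame = base frame: x ahead of the robot, y to its left, z up, the work surface at z = 0. Lengths are in mm, angles in rad, forces in N, time in s.
With the tool pointing down it reaches from about 350 to 775 mm from the base axis. Payload 7.3 kg.
Tool frame: the origin (TCP) lies at the very end of the fingers, on their centre line; the grasp point (between the pads) lies 19 mm behind it (bot.tcp_to_grasp is the distance from the TCP to the grasp point, in mm); z points along the fingers, y is the direction in which the jaws open and shut (so a half turn about z gives the same grasp; the last joint's range is limited). The gripper opens to 92 mm and grips with 3 to 60 N. Pads are 19 mm wide; open, the fingers measure 130 mm over their backs; the gripper's body (75 mm by 190 mm) begins 47 mm behind the grasp point.
Start: joints at [-1.403, 0.342, 1.524, -0, 1.275, -0.146], TCP at [162.077, -499.376, 226.741] pointing down, gripper open.
Joint ranges: [-2.53, 2.53], [-0.77, 2.02], [0.04, 2.7], [-1, 4.14], [0.28, 2.66], [-3.11, 3.11]. Speed limits (rad/s): [2.57, 2.57, 3.14, 3.14, 3.14, 3.14].

## Interface

Orientations are given as [roll, pitch, yaw] about the fixed x, y, z axes, in that order (R = Rz(yaw) Ry(pitch) Rx(roll)).
In Python, from plant import bot gives the robot as it stands. The module is installed in compiled form; this text tells all that it offers.
- The arm moves only by the tool carry_out, never from a script. Its argument "motion" is a list of rows, each a list of 5 numbers: the closure, from 0 (fully open) to 1 (shut), then the shift along the tool's x, y, z in mm, then the turn about the tool's z in degrees. In form: [[claw, dx, dy, dz, spin], ...]. A call has 1 to 10 rows; each row is the pose to reach, as a shift and turn from the pose measured when the call began, along the tool's axes at that moment; what a row does not reach only later rows make up. A row lasts 1/8 s, in which the tool goes at most 62.5 mm and 10.7 degrees, less where a joint would pass 70% of its speed; a pose out of reach is approached as far as the arm can. A call with a gripper value outside its range is refused whole. The fingers move at their own pace and stop on an object; the grip force is fixed at half the most. Time passes only in rows, so rows that repeat a pose let the fingers close. It gives the time, the measured TCP pose, the force and the opening at its end, in the units of the state.
- bot.get_obs(): the state, without advancing time (a new reading comes with each control period).
- bot.capture(name): name is "side" or "top" or "wrist"; returns a dict with "color" (400x640x3 uint8, red, green, blue), "depth" (400x640 float32, mm along the optical axis (not along the pixel's ray), 0 where there is no reading), "K" (3x3 intrinsics, pixels), "camera_from_world" (4x4, takes a point from world to camera coordinates). Camera axes: x right, y down, z forward; pixel columns grow to the right and rows downward; lengths in mm; the calibration is good to about 2 mm. A picture is of the moment at which its call begins.
- bot.close_job(): hands the job in, once; it reports no verdict.
The state is a dict: "time": time; "joint_positions": joint angles; "dq": joint speeds; "tau": joint torques, N m; "tool_pos": TCP position; "tcp_rot": TCP orientation; "contact_force": force on the tool from outside, world axes, zero at the start; "moment": the same for the moment, N m; "grip_width": finger opening in mm.
Only numpy, scipy, OpenCV 4.12 (cv2) and the standard library are available. Lean on these libraries where they do the work, as an engineer would, in place of code of your own. Each camera call takes 0.05 s, during which the arm holds its last target.

## Working session

There is one attempt and no reset: what is moved stays moved. The work goes in short steps, Python scripts to look and compute and a tool call to move; the robot and the scene stay as the last step left them, time stands still between calls to the robot, and variables do not carry over. Pictures are saved under pics/ and viewed, and the job is handed in when it is done.

Besides the shell and the picture viewer there is one more tool, called after "Call:" in YAML: its name, and indented under it one key for each argument. carry_out: Moves the arm, as the interface text tells. Its arguments: {"type":"object","properties":{"motion":{"type":"array","items":{"type":"array","items":{"type":"number"}}}},"required":["motion"]}

```bash
mkdir -p pics
cat > h.py <<'E'
import numpy as np, cv2
from plant import bot
def save(c,n):
    cv2.imwrite(f'pics/{n}.png',c['color'][:,:,::-1])
def ray(c,u,v):
    K=c['K'];T=np.array(c['camera_from_world']);R=T[:3,:3];o=-R.T@T[:3,3]
    d=R.T@np.linalg.inv(K)@np.array([u,v,1.0]);return o,d
def plane(c,u,v,z):
    o,d=ray(c,u,v);return o+d*(z-o[2])/d[2]
def dpt(c,u,v):
    o,d=ray(c,u,v);return o+d*c['depth'][int(v),int(u)]
def proj(c,p):
    T=np.array(c['camera_from_world']);q=T[:3,:3]@np.array(p)+T[:3,3];q=c['K']@q;return q[:2]/q[2]
def pts(c):
    K=c['K'];T=np.array(c['camera_from_world']);v,u=np.mgrid[:400,:640]
    d=c['depth'];P=np.stack([(u-K[0,2])/K[0,0]*d,(v-K[1,2])/K[1,1]*d,d],-1)
    return (P-T[:3,3])@T[:3,:3]
E
python3 - <<'E'
from h import *
for n in ['side','top','wrist']:
    c=bot.capture(n);save(c,n+'0');T=np.array(c['camera_from_world']);print(n,-T[:3,:3].T@T[:3,3],T[2,:3])
o=bot.get_obs();print(o)
E
```

```text
side [ 48.36078753 938.82892916 947.72367004] [ 0.35436811 -0.67013774 -0.65217992]
top [420.16009831  55.11344258 986.78492404] [ 0.1054021   0.02492398 -0.99411729]
wrist [ 234.19993099 -475.86973143  384.65449423] [-0.26599307 -0.08582662 -0.96014659]
{'time': 0.15, 'joint_positions': array([-1.40298811e+00,  3.42575516e-01,  1.52477866e+00, -5.55932847e-06,
        1.27538178e+00, -1.46019213e-01]), 'dq': array([ 1.72480901e-03, -2.18743833e-03, -2.07759705e-03,  5.58660246e-05,
        1.35902592e-04,  7.99775386e-04]), 'tau': array([ 1.62803026e-03, -4.31467617e+01, -2.44354677e+01,  7.17186648e-02,
        5.37576363e-02, -8.71811449e-05]), 'tool_pos': array([ 162.02900189, -499.06495322,  226.20455054]), 'tcp_rot': array([-3.14046075e+00, -1.61090743e-04,  3.13828963e-01]), 'contact_force': array([0.61670918, 0.16564504, 0.54906615]), 'moment': array([-0.02169348,  0.00407979,  0.01566344]), 'grip_width': 91.77464090295214}
```

View pics/side0.png

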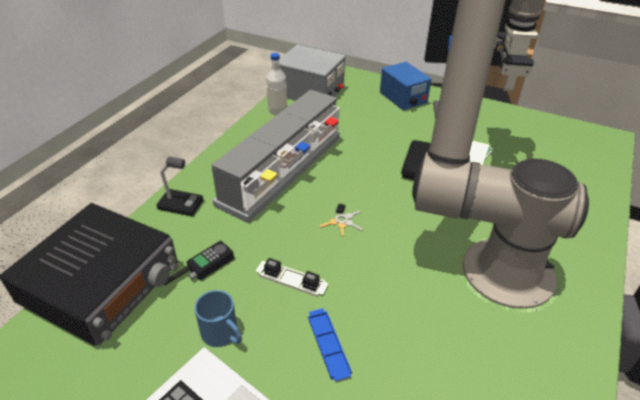

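View pics/top0.png

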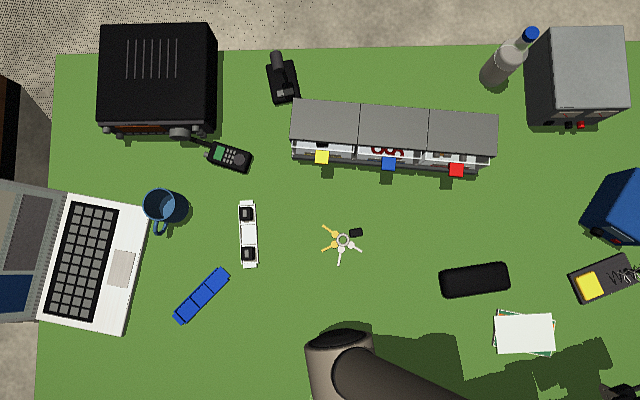

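View pics/wrist0.png

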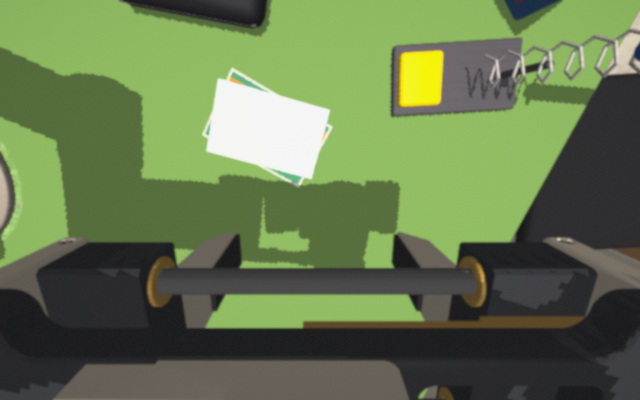

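The side and top views show the yellow pull at top (321,157), which is the left bin. The white tray is at (248,234) with chokes at (247,213) and (249,253), so the middle pocket is empty. The keys are at (342,240) and the case at (475,280). Next I'll measure these positions.

Run:
```python
from h import *
for n in ['top','side']:
    c=bot.capture(n);np.savez(n+'0.npz',**{k:np.array(v) for k,v in c.items()})
    hsv=cv2.cvtColor(c['color'],cv2.COLOR_RGB2HSV);P=pts(c)
    def rep(name,m):
        k,l,s,ce=cv2.connectedComponentsWithStats(m.astype(np.uint8))
        for i in range(1,k):
            if s[i,4]>25:
                Q=P[(l==i)&(c['depth']>0)];print(n,name,s[i],ce[i].round(1),np.median(Q,0).round(1) if len(Q) else None)
    H,S,V=hsv[...,0],hsv[...,1],hsv[...,2]
    rep('yel',(H>20)&(H<35)&(S>150)&(V>150))
    rep('red',((H<8)|(H>172))&(S>150)&(V>120))
    rep('white',(S<30)&(V>190)&(P[...,2]<30)&(P[...,2]>-10)&(P[...,0]>300)&(P[...,0]<600)&(P[...,1]>100)&(P[...,1]<400))
    rep('fill',(V<60)&(P[...,2]>20)&(P[...,2]<50)&(P[...,0]>300)&(P[...,0]<700)&(P[...,1]>50)&(P[...,1]<400))
    if n=='top':
        g=(P[...,2]>138)&(P[...,2]<170)&(P[...,0]>500)&(S<40)
        rep('hous',g)
        m=g.astype(np.uint8);k,l,s,ce=cv2.connectedComponentsWithStats(m);i=1+np.argmax(s[1:,4])
        Q=P[l==i][:,:2].astype(np.float32);print(cv2.minAreaRect(Q),cv2.boxPoints(cv2.minAreaRect(Q)), np.median(P[l==i][:,2]))
    x,y,w,h=(270,80,240,110) if n=='top' else (200,80,160,150)
    cr=c['color'][y:y+h,x:x+w,::-1];cv2.imwrite(f'pics/{n}_bin.png',cv2.resize(cr,None,fx=3.3,fy=3.3,interpolation=cv2.INTER_CUBIC))
```

```text
top yel [315 150  14  11  69] [321.  153.3] [630.6  71.9 122.1]
top yel [576 271  28  30 503] [589.4 285.4] [ 316.  -574.9   25.6]
top red [449 163  15  14 184] [456.  169.3] [ 587.9 -236.8  120.9]
top white [238 200  20  68 554] [248.4 233.3] [452.6 259.7   4.3]
top fill [195 139  56  34 626] [226.9 155.9] [648.6 309.   31.5]
top fill [239 207  14  14 142] [245.4 213.5] [499.4 259.9  36.1]
top fill [241 247  13  14 134] [247.1 253.2] [402.1 254.8  36.2]
top hous [503  38  25  25 333] [513.6  51. ] [ 848.9 -366.9  147.1]
top hous [270  50  14  23 209] [276.6  61.1] [834.  167.8 162.4]
top hous [ 289   98  210   60 8777] [394.2 127.1] [679.6 -95.1 150.4]
top hous [  0 179  15  22 197] [  6.2 186.9] [559.2 779.5 149.8]
((681.555419921875, -92.43685913085938), (461.1899719238281, 97.5767593383789), 83.91050720214844) [[ 608.58044 -316.55515]
 [ 705.60657 -326.90625]
 [ 754.5304   131.68143]
 [ 657.5043   142.03253]] 150.35052211311287
side yel [262 174  14   7  40] [269.1 177. ] [610.3  80.  119.5]
side red [326 117  12   9  70] [331.5 121.2] [ 586.9 -234.1  119.6]
side white [257 262   8  14  59] [260.7 268.5] [529.5 275.1  10. ]
side white [275 267  30  23 316] [290.4 278.3] [452.8 261.4   2.7]
side white [314 281  13  13  88] [321.2 287.8] [372.5 257.6  10. ]
side fill [182 248  51  29 355] [208.4 263.3] [631.1 336.3  29.6]
side fill [265 262  15  13 113] [272.3 268.3] [490.3 276.8  32.2]
side fill [303 276  16  13 119] [310.6 282.2] [392.3 271.7  32.6]
```

View pics/top_bin.png

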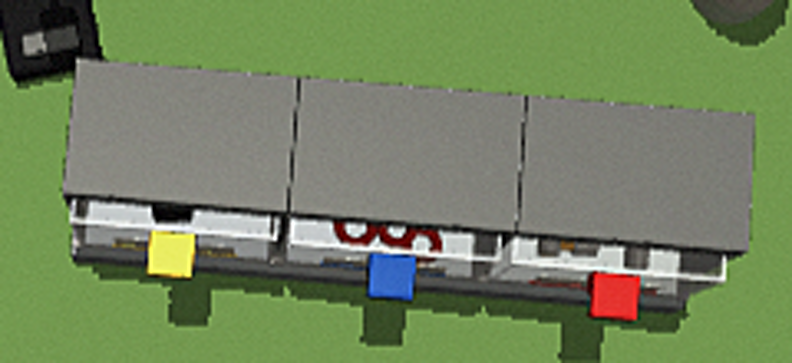

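View pics/side_bin.png

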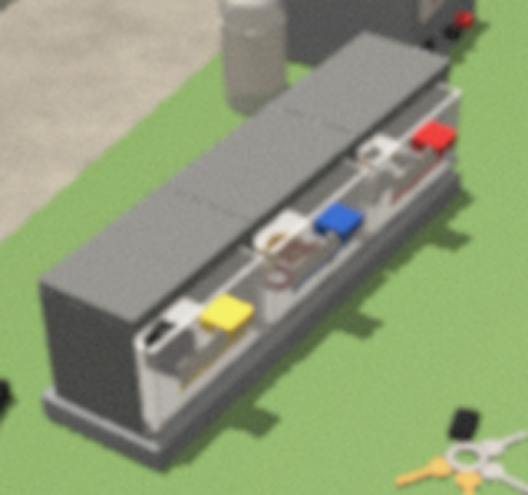

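```bash
cat >> h.py <<'E'
from scipy.spatial.transform import Rotation as Ro
def Rt(o=None):
    o=o or bot.get_obs();return Ro.from_euler('xyz',o['tcp_rot']).as_matrix()
def go(p,o=None):
    o=o or bot.get_obs();return (Rt(o).T@(np.array(p,float)-o['tool_pos'])).round(1)
HX=np.array([.9944,-.1061,0]);HY=np.array([.1061,.9944,0]);HG=np.array([641.4,66.3,42.])
E
python3 - <<'E'
from h import *
print(Rt().round(3),go([600,70,300]))
E
```

```text
[[ 0.951  0.309 -0.   ]
 [ 0.309 -0.951  0.001]
 [ 0.    -0.001 -1.   ]] [ 592.3 -406.2  -73.3]
```

Call:
carry_out:
  motion:
    - [0,592,-406,-73,24]
    - [0,592,-406,-73,24]
    - [0,592,-406,-73,24]
    - [0,592,-406,-73,24]
    - [0,592,-406,-73,24]
    - [0,592,-406,-73,24]
    - [0,592,-406,-73,24]
    - [0,592,-406,-73,24]
    - [0,592,-406,-73,24]
    - [0,592,-406,-73,24]

```text
time: 1.5
tool_pos: [538.7, -9.3, 289.6]
tcp_rot: [-3.141, -0.0, -0.105]
contact_force: [0.9, -1.1, 0.4]
grip_width: 91.9
```

Call:
carry_out:
  motion:
    - [0,400,-100,0,0]
    - [0,400,-100,0,0]
    - [0,400,-100,0,0]
    - [0,400,-100,0,0]
    - [0,400,-100,0,0]
    - [0,400,-100,0,0]

```text
time: 2.25
tool_pos: [821.6, 34.2, 266.7]
tcp_rot: [-3.136, -0.031, -0.105]
contact_force: [5.0, -0.8, 18.8]
grip_width: 91.8
```

Run:
```python
from h import *
o=bot.get_obs();print(o['time'],o['joint_positions'].round(4),o['tool_pos'],o['tcp_rot'],sum(o['joint_positions'][[1,2,4]]))
```

```text
2.25 [-0.0529  1.0825  0.0356  0.0041  1.9923  1.6248] [821.61430287  34.21857924 266.65313547] [-3.13626997 -0.03092898 -0.10525738] 3.110424367674148
```

Call:
carry_out:
  motion:
    - [0.5,200,0,0,0]
    - [0.5,400,0,0,0]
    - [0.5,600,0,0,0]

```text
time: 2.62
tool_pos: [857.4, 12.8, 219.2]
tcp_rot: [-3.131, -0.079, -0.106]
contact_force: [0.4, -0.5, 0.3]
grip_width: 66.3
```

Run:
```python
from h import *
o=bot.get_obs();print(o['time'],o['joint_positions'].round(4),o['tool_pos'],o['tcp_rot'],sum(o['joint_positions'][[1,2,4]]),o['contact_force'])
```

```text
2.625 [-0.0775  1.141   0.0365  0.0092  1.8846  1.602 ] [857.40845696  12.80773919 219.24192974] [-3.13059012 -0.07911226 -0.10595097] 3.0621881569749227 [ 0.35350791 -0.51447315  0.25229663]
```

Call:
carry_out:
  motion:
    - [0.5,1000,-80,-350,0]
    - [0.5,1000,-80,-350,0]
    - [0.5,1000,-80,-350,0]
    - [0.5,1000,-80,-350,0]
    - [0.5,1000,-80,-350,0]
    - [0.5,1000,-80,-350,0]

```text
time: 3.38
tool_pos: [867.6, 3.0, 236.7]
tcp_rot: [-3.125, -0.13, -0.107]
contact_force: [-0.2, -0.8, 0.3]
grip_width: 45.6
```

Run:
```python
from h import *
o=bot.get_obs();print(o['time'],o['joint_positions'].round(4),o['tool_pos'],o['tcp_rot'],sum(o['joint_positions'][[1,2,4]]),o['contact_force'])
```

```text
3.375 [-0.09    1.1218  0.037   0.0151  1.8525  1.5915] [867.56003279   3.03890001 236.66373016] [-3.12495971 -0.12994234 -0.10664606] 3.011363279675108 [-0.22469178 -0.83859975  0.29241113]
```

Call:
carry_out:
  motion:
    - [0.5,1000,0,-100,0]

```text
time: 3.5
tool_pos: [882.9, -2.8, 233.8]
tcp_rot: [-3.121, -0.172, -0.107]
contact_force: [0.9, -0.3, 0.5]
grip_width: 46.0
```

Call:
carry_out:
  motion:
    - [0.5,1000,0,-100,0]
    - [0.5,1000,0,-100,0]

```text
time: 3.75
tool_pos: [901.7, -14.7, 227.9]
tcp_rot: [-3.116, -0.222, -0.108]
contact_force: [0.0, 0.5, -0.6]
grip_width: 45.8
```

Call:
carry_out:
  motion:
    - [0.5,1000,0,-150,0]

```text
time: 3.88
tool_pos: [913.5, -20.1, 231.6]
tcp_rot: [-3.112, -0.261, -0.109]
contact_force: [0.6, 0.4, -0.2]
grip_width: 46.2
```

Call:
carry_out:
  motion:
    - [0.5,1000,0,-200,0]

```text
time: 4.0
tool_pos: [923.4, -25.2, 241.8]
tcp_rot: [-3.109, -0.302, -0.11]
contact_force: [0.1, 0.1, -0.1]
grip_width: 46.0
```

Call:
carry_out:
  motion:
    - [0.5,1000,0,-250,0]

```text
time: 4.12
tool_pos: [931.7, -30.0, 257.1]
tcp_rot: [-3.105, -0.344, -0.112]
contact_force: [0.3, 0.1, 0.4]
grip_width: 45.9
```

Call:
carry_out:
  motion:
    - [0.5,1000,0,-300,0]

```text
time: 4.25
tool_pos: [938.0, -34.5, 276.7]
tcp_rot: [-3.101, -0.387, -0.114]
contact_force: [-0.3, 0.4, -0.3]
grip_width: 45.8
```

Call:
carry_out:
  motion:
    - [0.5,1000,0,-300,0]

```text
time: 4.38
tool_pos: [943.6, -38.8, 297.8]
tcp_rot: [-3.098, -0.43, -0.116]
contact_force: [0.2, 0.5, 0.6]
grip_width: 46.2
```

Run:
```python
from h import *
o=bot.get_obs();print(o['time'],o['joint_positions'].round(4),o['tool_pos'],o['tcp_rot'],sum(o['joint_positions'][[1,2,4]]),o['contact_force'])
```

```text
4.375 [-0.1403  1.0794  0.0366  0.0538  1.5969  1.5497] [943.62426899 -38.83784125 297.82717331] [-3.09805226 -0.42977732 -0.11560082] 2.712872375478274 [0.20238436 0.52983554 0.56646019]
```

Call:
carry_out:
  motion:
    - [0.5,1000,0,-300,0]

```text
time: 4.5
tool_pos: [948.3, -42.9, 319.6]
tcp_rot: [-3.095, -0.472, -0.118]
contact_force: [0.3, -0.3, -0.3]
grip_width: 45.8
```

Call:
carry_out:
  motion:
    - [0.5,1000,0,-300,0]

```text
time: 4.62
tool_pos: [951.9, -46.8, 342.3]
tcp_rot: [-3.091, -0.514, -0.12]
contact_force: [0.7, -0.0, -0.5]
grip_width: 46.2
```

Call:
carry_out:
  motion:
    - [0.5,1000,0,-300,0]

```text
time: 4.75
tool_pos: [954.3, -50.5, 366.2]
tcp_rot: [-3.088, -0.555, -0.122]
contact_force: [0.6, -1.2, -0.1]
grip_width: 46.2
```

Call:
carry_out:
  motion:
    - [0.5,1000,0,-300,0]

```text
time: 4.88
tool_pos: [955.5, -54.0, 391.0]
tcp_rot: [-3.085, -0.596, -0.125]
contact_force: [-0.4, 0.3, 0.2]
grip_width: 46.2
```

Run:
```python
from h import *
o=bot.get_obs();print(o['time'],o['joint_positions'].round(4),o['tool_pos'],o['tcp_rot'],sum(o['joint_positions'][[1,2,4]]),o['contact_force'])
R=Rt(o);print(R.round(3)); print('in housing', (np.array([HX,HY,[0,0,1]])@R).round(3))
```

```text
4.875 [-0.1623  0.9945  0.0371  0.078   1.5159  1.5356] [955.45481258 -53.9631974  391.00423416] [-3.08457554 -0.59637273 -0.1250501 ] 2.5474728502475044 [-0.39569072  0.29679089  0.18514537]
[[ 0.821 -0.093  0.563]
 [-0.103 -0.995 -0.013]
 [ 0.562 -0.047 -0.826]]
in housing [[ 0.827  0.013  0.562]
 [-0.016 -0.999  0.046]
 [ 0.562 -0.047 -0.826]]
```

Run:
```python
from h import *
L=lambda n:dict(np.load(n+'0.npz'))
c=L('top')
hsv=cv2.cvtColor(c['color'],cv2.COLOR_RGB2HSV);H,S,V=hsv[...,0],hsv[...,1],hsv[...,2]
m=np.zeros((400,640),np.uint8);m[145:170,305:340]=((H>20)&(H<35)&(S>110))[145:170,305:340]
def rect(c,m,z):
    v,u=np.nonzero(m);print(u.min(),u.max(),v.min(),v.max(),len(u),(u.mean(),v.mean()))
    return plane(c,u.mean(),v.mean(),z)
p=rect(c,m,122);print('pull top',p, 'rel hinge',np.array([HX,HY])@(p-HG))
for col,lo,hi in (('blue',100,125),):
    m=np.zeros((400,640),np.uint8);m[150:178,375:402]=((H>lo)&(H<hi)&(S>110))[150:178,375:402]
    p=rect(c,m,122);print('blue',p,np.array([HX,HY])@(p-HG))
m=np.zeros((400,640),np.uint8);m[155:185,440:475]=(((H<8)|(H>172))&(S>110))[155:185,440:475]
p=rect(c,m,122);print('red',p,np.array([HX,HY])@(p-HG))
c=L('side')
hsv=cv2.cvtColor(c['color'],cv2.COLOR_RGB2HSV);H,S,V=hsv[...,0],hsv[...,1],hsv[...,2]
m=np.zeros((400,640),np.uint8);m[165:185,255:285]=((H>20)&(H<35)&(S>110))[165:185,255:285]
p=rect(c,m,122);print('side pull',p,np.array([HX,HY])@(p-HG))
# tray
for n in('top','side'):
    c=L(n);P=pts(c);hsv=cv2.cvtColor(c['color'],cv2.COLOR_RGB2HSV)
    if n=='top':
        m=(hsv[...,1]<60)&(hsv[...,2]>150)&(P[...,2]<45)&(P[...,0]>340)&(P[...,0]<560)&(P[...,1]>200)&(P[...,1]<320)
        m|=(P[...,2]>25)&(P[...,2]<45)&(P[...,0]>340)&(P[...,0]<560)&(P[...,1]>220)&(P[...,1]<300)
        v,u=np.nonzero(m)
        Q=np.array([plane(c,a,b,11)[:2] for a,b in zip(u,v)],np.float32)
        r=cv2.minAreaRect(Q);print(r)
    m=(hsv[...,2]<60)&(P[...,2]>33)&(P[...,2]<40)&(P[...,0]>340)&(P[...,0]<560)&(P[...,1]>200)&(P[...,1]<320)
    k,l,s,ce=cv2.connectedComponentsWithStats(m.astype(np.uint8))
    for i in range(1,k):
        if s[i,4]>20: print(n,'filler top',plane(c,*ce[i],36.5),s[i])
```

```text
305 339 150 164 205 (np.float64(321.4341463414634), np.float64(156.609756097561))
pull top [621.955066    68.81930742 122.        ] rel hinge [-19.60334089   0.4420918 ]
379 395 157 170 193 (np.float64(388.17098445595855), np.float64(163.3523316062176))
blue [603.64320329 -83.40598038 122.        ] [ -21.66155413 -152.87362302]
440 468 162 176 216 (np.float64(455.38425925925924), np.float64(169.03703703703704))
red [ 587.98594493 -234.85535747  122.        ] [ -21.16235293 -305.13611871]
261 276 170 181 132 (np.float64(268.6136363636364), np.float64(175.2651515151515))
side pull [617.31031341  73.92916796 122.        ] [-24.76423907   5.03052887]
((451.6482849121094, 261.73095703125), (173.1364288330078, 44.57453536987305), 3.5458827018737793)
top filler top [500.9823458  263.78077676  36.5       ] [239 207  12  14 119]
top filler top [401.96570086 258.22463137  36.5       ] [241 247  12  14 115]
side filler top [492.85633311 273.30311438  36.5       ] [266 262  14   9  53]
side filler top [394.06035992 268.12849749  36.5       ] [304 276  14   9  56]
```

```bash
cat >> h.py <<'E'
def hp(x,y,z): return HG+HX*x+HY*y+np.array([0,0,z])
def st():
    o=bot.get_obs();d=o['tool_pos']-HG
    print(round(o['time'],2),'tcp',o['tool_pos'].round(1),'rot',o['tcp_rot'].round(3),'F',o['contact_force'].round(1),'w',round(o['grip_width'],1),'hframe',(HX@d).round(1),(HY@d).round(1),d[2].round(1),'q',o['joint_positions'].round(3))
    return o
E
python3 - <<'E'
from h import *
o=st();u=Rt(o)[:,2];print(go(hp(-21,1,78)-60*u), go([700,40,330]))
E
```

```text
4.88 tcp [955.5 -54.  391. ] rot [-3.085 -0.596 -0.125] F [-0.4  0.3  0.2] w 46.2 hframe 325.1 -86.3 349.0 q [-0.162  0.995  0.037  0.078  1.516  1.536]
[-439.8  -79.   -26.5] [-253.7  -66.9  -94.8]
```

Call:
carry_out:
  motion:
    - [0.35,-440,-79,-26,0]
    - [0.35,-440,-79,-26,0]
    - [0.35,-440,-79,-26,0]
    - [0.35,-440,-79,-26,0]
    - [0.35,-440,-79,-26,0]
    - [0.35,-440,-79,-26,0]
    - [0.35,-440,-79,-26,0]
    - [0.35,-440,-79,-26,0]
    - [0.35,-440,-79,-26,0]
    - [0.35,-440,-79,-26,0]

```text
time: 6.12
tool_pos: [584.7, 71.1, 168.6]
tcp_rot: [-3.085, -0.594, -0.124]
contact_force: [0.0, -0.4, -0.6]
grip_width: 59.6
```

Run:
```python
from h import *
o=st();c=bot.capture('wrist');save(c,'w1');np.savez('w1.npz',**{k:np.array(v) for k,v in c.items()})
for p in [(-18,0,80),(-33,-16,80),(-33,16,80),(0,-70,80),(0,70,80),(8,-77,108),(8,77,108)]: print(p,proj(c,hp(*p)).round(1))
```

```text
6.12 tcp [584.7  71.1 168.6] rot [-3.085 -0.594 -0.124] F [ 0.  -0.4 -0.6] w 59.6 hframe -56.8 -1.3 126.6 q [-0.003  0.285  1.975 -0.039  0.286  1.708]
(-18, 0, 80) [318.1 209. ]
(-33, -16, 80) [338.1 227.3]
(-33, 16, 80) [297.6 227.1]
(0, -70, 80) [404.5 187.8]
(0, 70, 80) [234.7 188.2]
(8, -77, 108) [422.9 163.9]
(8, 77, 108) [214.8 165.2]
```

View pics/w1.png

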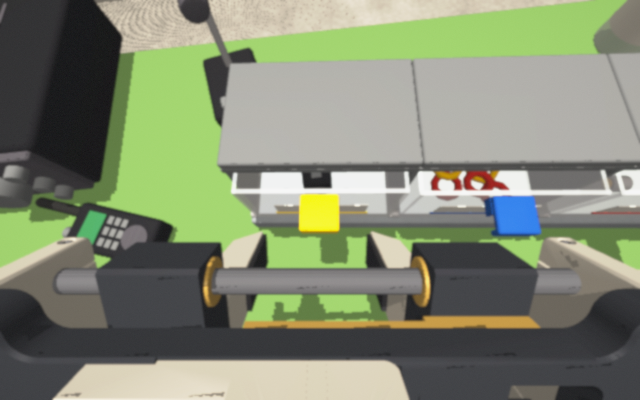

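```bash
cat > kin.py <<'E'
import numpy as np
from scipy.optimize import least_squares
D=[([ .342576,1.524779,1.275382],(np.hypot(162.03,499.065),226.2)),
([1.0825,.0356,1.9923],(np.hypot(821.61,34.22),266.65)),
([1.141,.0365,1.8846],(np.hypot(857.41,12.8),219.24)),
([1.1218,.037,1.8525],(np.hypot(867.56,3.04),236.66)),
([1.0794,.0366,1.5969],(np.hypot(943.6,38.8),297.8)),
([.9945,.0371,1.5159],(np.hypot(955.45,53.96),391.0)),
([.285,1.975,.286],(np.hypot(584.7,71.1),168.6))]
def fk(p,q):
    a,h,L2,L3,L4,e=p;s1,s2,s3=q[0],q[0]+q[1],q[0]+q[1]+q[2]
    r=a+L2*np.sin(s1)+L3*np.sin(s2)+e*np.cos(s2)+L4*np.sin(s3)
    z=h+L2*np.cos(s1)+L3*np.cos(s2)-e*np.sin(s2)+L4*np.cos(s3);return r,z
f=lambda p:np.ravel([np.subtract(fk(p,q),t) for q,t in D])
s=least_squares(f,[0,300,400,400,250,0]);P=s.x
if __name__=='__main__':
    print(P.round(1),s.fun.round(1))
def ik(r,z,lean):
    S=np.pi-lean
    g=lambda v:np.subtract(fk(P,[v[0],v[1],S-v[0]-v[1]]),(r,z))
    o=least_squares(g,[.4,1.6]);v=o.x;return v[0],v[1],S-v[0]-v[1],o.cost
E
python3 - <<'E'
from kin import *;print(P.round(1),s.fun.round(1))
# poses: r radial ~ hinge 645 + x
for n,x,z in (('pull',-12,112),('pull tipped',-65,72),('choke tip',8,50),('choke out',0,120),('out',-40,150)):
  for le in (.3,.4,.5,.6): print(n,le,np.round(ik(645+x,z,le),3))
E
```

```text
[  6.7 226.1 503.9 378.5 318.9  47.1] [-0.9 -0.1  0.3  0.2  0.2  0.4  0.2  0.3 -0.1 -0.1 -0.3 -0.7  0.5 -0.1]
pull 0.3 [0.506 1.657 0.679 0.   ]
pull 0.4 [0.476 1.751 0.515 0.   ]
pull 0.5 [0.456 1.842 0.344 0.   ]
pull 0.6 [0.446 1.929 0.167 0.   ]
pull tipped 0.3 [0.488 1.84  0.513 0.   ]
pull tipped 0.4 [0.467 1.929 0.345 0.   ]
pull tipped 0.5 [0.458 2.015 0.169 0.   ]
pull tipped 0.6 [ 0.461  2.098 -0.018  0.   ]
choke tip 0.3 [0.622 1.652 0.567 0.   ]
choke tip 0.4 [0.6   1.745 0.397 0.   ]
choke tip 0.5 [0.587 1.834 0.22  0.   ]
choke tip 0.6 [0.587 1.918 0.037 0.   ]
choke out 0.3 [0.514 1.614 0.714 0.   ]
choke out 0.4 [0.482 1.71  0.549 0.   ]
choke out 0.5 [0.46  1.802 0.379 0.   ]
choke out 0.6 [0.449 1.89  0.203 0.   ]
out 0.3 [0.412 1.692 0.738 0.   ]
out 0.4 [0.379 1.784 0.578 0.   ]
out 0.5 [0.354 1.875 0.413 0.   ]
out 0.6 [0.34  1.962 0.239 0.   ]
```

The wrist view shows the yellow pull at (319,213), within about 4 px of my estimate. The choke is dark at (317,180), near the middle of its bin.

The wrist joint is at its limit at this lean, so I'll reduce the lean to about 0.425 rad. That is half the bin's tilt, so spinning the tool half a turn later will level the choke.

Call:
carry_out:
  motion:
    - [0.35,0,-60,-20,0]
    - [0.35,0,-118,-20,0]
    - [0.35,0,-118,-20,0]

```text
time: 6.55
tool_pos: [588.7, 192.5, 195.0]
tcp_rot: [-3.081, -0.604, -0.122]
contact_force: [0.2, -0.6, -0.4]
grip_width: 60.0
```

Call:
carry_out:
  motion:
    - [0.35,-1000,0,300,0]

```text
time: 6.68
tool_pos: [559.7, 193.8, 155.3]
tcp_rot: [-3.078, -0.617, -0.127]
contact_force: [0.8, -0.8, -0.6]
grip_width: 59.9
```

Run:
```python
from h import *
o=st();R=Rt(o); print((np.array([HX,HY,[0,0,1]])@R).round(3))
```

```text
6.67 tcp [559.7 193.8 155.3] rot [-3.078 -0.617 -0.127] F [ 0.8 -0.8 -0.6] w 59.9 hframe -94.7 118.2 113.3 q [ 0.303  0.331  1.968 -0.649  0.307  2.549]
[[ 0.816  0.016  0.578]
 [-0.017 -0.999  0.051]
 [ 0.578 -0.051 -0.814]]
```

Call:
carry_out:
  motion:
    - [0.35,-1000,0,0,0]

```text
time: 6.8
tool_pos: [522.7, 198.7, 132.2]
tcp_rot: [-3.095, -0.604, -0.128]
contact_force: [0.3, 0.8, 0.1]
grip_width: 59.5
```

Call:
carry_out:
  motion:
    - [0.35,-1000,0,0,0]

```text
time: 6.92
tool_pos: [466.6, 228.5, 107.5]
tcp_rot: [-3.037, -0.557, -0.196]
contact_force: [1.2, 3.1, -0.3]
grip_width: 59.8
```

Run:
```python
from h import *
o=st();R=Rt(o); print((np.array([HX,HY,[0,0,1]])@R).round(3))
```

```text
6.92 tcp [466.6 228.5 107.5] rot [-3.037 -0.557 -0.196] F [ 1.2  3.1 -0.3] w 59.8 hframe -191.0 142.7 65.5 q [ 0.451  0.332  2.134 -0.996  0.282  3.102]
[[ 0.846 -0.034  0.533]
 [-0.076 -0.996  0.057]
 [ 0.529 -0.089 -0.844]]
```

Run:
```python
from h import *
print(go([610,75,230]))
```

```text
[209.4 120.6 -26.6]
```

Call:
carry_out:
  motion:
    - [0.35,100,0,-60,-1]
    - [0.35,209,120,-26,-3]
    - [0.35,209,120,-26,-3]
    - [0.35,209,120,-26,-3]
    - [0.35,209,120,-26,-3]
    - [0.35,209,120,-26,-3]

```text
time: 7.68
tool_pos: [613.7, 71.7, 232.9]
tcp_rot: [-3.068, -0.568, -0.138]
contact_force: [-1.2, 0.3, 0.3]
grip_width: 59.6
```

Run:
```python
from h import *
o=st();R=Rt(o); print((np.array([HX,HY,[0,0,1]])@R).round(3),R[:,2].round(3))
```

```text
7.67 tcp [613.7  71.7 232.9] rot [-3.068 -0.568 -0.138] F [-1.2  0.3  0.3] w 59.6 hframe -28.2 2.5 190.9 q [-0.009  0.246  1.795  0.007  0.528  1.673]
[[ 0.842  0.007  0.539]
 [-0.027 -0.998  0.056]
 [ 0.538 -0.062 -0.841]] [ 0.542 -0.002 -0.841]
```

```bash
cat > g.py <<'E'
from h import *
import sys
o=st();R=Rt(o); print((np.array([HX,HY,[0,0,1]])@R).round(3).tolist(),'lean',round(float(np.arcsin(HX@R[:,2])),3)); print(go([float(a) for a in sys.argv[1:4]],o))
E
python3 g.py 550 74 80
```

```text
7.67 tcp [613.7  71.7 232.9] rot [-3.068 -0.568 -0.138] F [-1.2  0.3  0.3] w 59.6 hframe -28.2 2.5 190.9 q [-0.009  0.246  1.795  0.007  0.528  1.673]
[[0.842, 0.007, 0.539], [-0.027, -0.998, 0.056], [0.538, -0.062, -0.841]] lean 0.569
[-135.7   13.5   94. ]
```

Call:
carry_out:
  motion:
    - [0.35,-136,13,94,-2]
    - [0.35,-136,13,94,-2]
    - [0.35,-136,13,94,-2]

```text
time: 8.05
tool_pos: [562.9, 77.1, 118.5]
tcp_rot: [-3.103, -0.502, -0.095]
contact_force: [0.5, -0.8, 1.4]
grip_width: 59.5
```

```bash
python3 g.py 550 74 80
```

```text
8.05 tcp [562.9  77.1 118.5] rot [-3.103 -0.502 -0.095] F [ 0.5 -0.8  1.4] w 59.5 hframe -79.2 2.4 76.5 q [ 0.007  0.351  2.004 -0.04   0.283  1.699]
[[0.877, 0.03, 0.481], [0.01, -0.999, 0.044], [0.481, -0.034, -0.876]] lean 0.501
[-29.5   5.3  27.5]
```

Works well. I'll repeat the same move.

Call:
carry_out:
  motion:
    - [0.35,-60,8,40,1]

```text
time: 8.18
tool_pos: [548.7, 77.4, 96.3]
tcp_rot: [-3.104, -0.457, -0.114]
contact_force: [0.2, 0.2, 0.1]
grip_width: 59.7
```

Call:
carry_out:
  motion:
    - [0.35,-60,6,20,0]

```text
time: 8.3
tool_pos: [516.9, 81.2, 82.4]
tcp_rot: [-3.116, -0.415, -0.114]
contact_force: [-0.7, -0.7, 0.1]
grip_width: 59.8
```

```bash
python3 g.py 550 74 80
```

```text
8.3 tcp [516.9  81.2  82.4] rot [-3.116 -0.415 -0.114] F [-0.7 -0.7  0.1] w 59.8 hframe -125.4 1.6 40.4 q [ 0.029  0.371  2.075 -0.119  0.282  1.817]
[[0.915, 0.002, 0.404], [-0.008, -1.0, 0.022], [0.404, -0.023, -0.915]] lean 0.416
[29.8  3.7 15.7]
```

Run:
```python
from h import *
o=st();print(go(hp(-35,0,110),o),go(hp(-17,0,69),o))
```

```text
8.3 tcp [516.9  81.2  82.4] rot [-3.116 -0.415 -0.114] F [-0.7 -0.7  0.1] w 59.8 hframe -125.4 1.6 40.4 q [ 0.029  0.371  2.075 -0.119  0.282  1.817]
[ 1.107e+02  1.000e-01 -2.720e+01] [110.7   1.1  17.6]
```

Call:
carry_out:
  motion:
    - [0.35,40,0,-27,0]
    - [0.35,80,0,-27,0]
    - [0.35,111,0,-27,0]
    - [0.35,111,0,-27,0]
    - [0.35,111,0,-27,0]

```text
time: 8.93
tool_pos: [606.6, 69.9, 151.8]
tcp_rot: [-3.116, -0.415, -0.115]
contact_force: [0.7, 0.9, -0.0]
grip_width: 59.7
```

Run:
```python
from h import *
o=st();print(go(hp(-17,0,69),o));c=bot.capture('wrist');save(c,'w2')
for p in [(-18,0,80),(-33,-16,80),(-33,16,80),(-3,0,80)]: print(p,proj(c,hp(*p)).round(1))
hsv=cv2.cvtColor(c['color'],cv2.COLOR_RGB2HSV);m=((hsv[...,0]>20)&(hsv[...,0]<35)&(hsv[...,1]>110)).astype(np.uint8)
k,l,s,ce=cv2.connectedComponentsWithStats(m)
for i in range(1,k):
    if s[i,4]>100: print(s[i],ce[i])
```

```text
8.93 tcp [606.6  69.9 151.8] rot [-3.116 -0.415 -0.115] F [ 0.7  0.9 -0. ] w 59.7 hframe -35.0 -0.1 109.8 q [ 1.000e-03  3.820e-01  1.779e+00 -4.000e-02  5.650e-01  1.710e+00]
[-0.   0.9 44.6]
(-18, 0, 80) [317.1 223.4]
(-33, -16, 80) [339.5 244.5]
(-33, 16, 80) [294.6 244.4]
(-3, 0, 80) [317.1 202.7]
[ 294  206   57   44 1975] [318.24860759 227.01822785]
[244 320 145   8 342] [316.40643275 321.15789474]
```

View pics/w2.png

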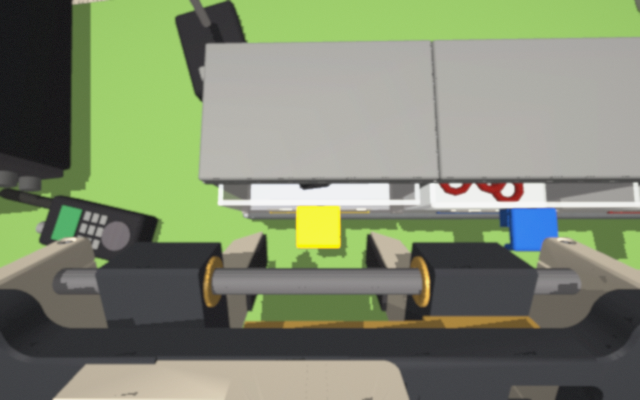

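The pull is centred at (318,227), midway between the fingers at 245 and 390. I'll go down and pinch it.

Call:
carry_out:
  motion:
    - [0.35,-1,0,25,0]
    - [0.35,-1,0,45,0]
    - [0.35,-1,0,45,0]
    - [0.7,-1,0,45,0]
    - [0.9,-1,0,45,0]
    - [0.9,-1,0,45,0]

```text
time: 9.72
tool_pos: [623.4, 69.3, 110.7]
tcp_rot: [-3.116, -0.416, -0.114]
contact_force: [-0.6, -5.3, 1.1]
grip_width: 34.6
```

Run:
```python
from h import *
o=st()
d=o['tool_pos']-HG
T0=np.array([HX@d,d[2]])
# pull pt currently
t0=.04
rot=lambda p,t:np.array([p[0]*np.cos(t)-p[1]*np.sin(t),p[0]*np.sin(t)+p[1]*np.cos(t)])
P0=rot((-18,77),t0)
for t in np.linspace(t0,.88,9):
    dl=rot((-18,77),t)-P0
    w=o['tool_pos']+HX*dl[0]+np.array([0,0,dl[1]])
    print(round(t,3),dl.round(1),go(w,o))
```

```text
9.72 tcp [623.4  69.3 110.7] rot [-3.116 -0.416 -0.114] F [-0.6 -5.3  1.1] w 34.6 hframe -18.2 1.1 68.7 q [-1.000e-03  4.660e-01  1.779e+00 -4.500e-02  4.800e-01  1.715e+00]
0.04 [0. 0.] [0. 0. 0.]
0.145 [-7.9 -2.6] [-8.3  0.  -0.8]
0.25 [-15.4  -6.1] [-16.6   0.1  -0.7]
0.355 [-22.6 -10.3] [-24.8   0.2   0.3]
0.46 [-29.2 -15.2] [-32.9   0.3   2.1]
0.565 [-35.4 -20.8] [-40.8   0.4   4.8]
0.67 [-40.9 -27. ] [-48.3   0.5   8.2]
0.775 [-45.7 -33.8] [-55.4   0.7  12.5]
0.88 [-49.8 -41. ] [-62.1   0.8  17.4]
```

Call:
carry_out:
  motion:
    - [1,0,0,0,0]
    - [1,0,0,0,0]
    - [1,-8,0,-1,0]
    - [1,-17,0,-1,0]
    - [1,-25,0,0,0]
    - [1,-33,0,2,0]
    - [1,-41,0,5,0]
    - [1,-48,0,8,0]
    - [1,-55,0,12,0]
    - [1,-60,0,16,0]

```text
time: 10.98
tool_pos: [576.3, 73.1, 73.5]
tcp_rot: [-3.118, -0.419, -0.115]
contact_force: [-4.2, -14.7, 9.2]
grip_width: 31.9
```

```bash
python3 g.py 550 74 80;  python3 - <<'E'
from h import *
c=bot.capture('wrist');save(c,'w3')
c=bot.capture('side');save(c,'s3');cv2.imwrite('pics/s3c.png',cv2.resize(c['color'][80:280,180:380,::-1],None,fx=3,fy=3,interpolation=cv2.INTER_CUBIC))
E
```

```text
10.97 tcp [576.3  73.1  73.5] rot [-3.118 -0.419 -0.115] F [ -4.2 -14.7   9.2] w 31.9 hframe -65.4 -0.1 31.5 q [ 0.009  0.463  1.939 -0.086  0.322  1.765]
[[0.913, 0.001, 0.407], [-0.008, -1.0, 0.02], [0.407, -0.021, -0.913]] lean 0.419
[-21.3   1.8 -16.7]
```

View pics/w3.png

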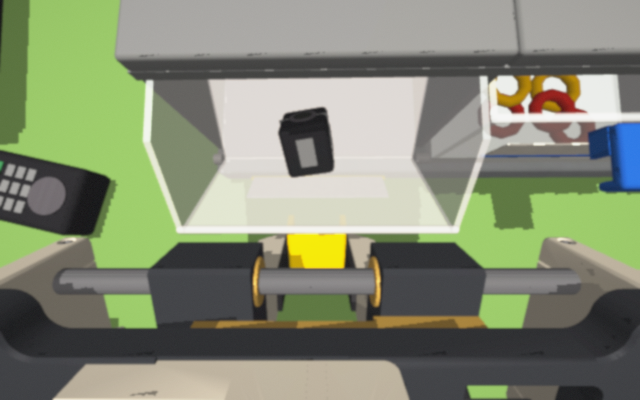

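View pics/s3c.png

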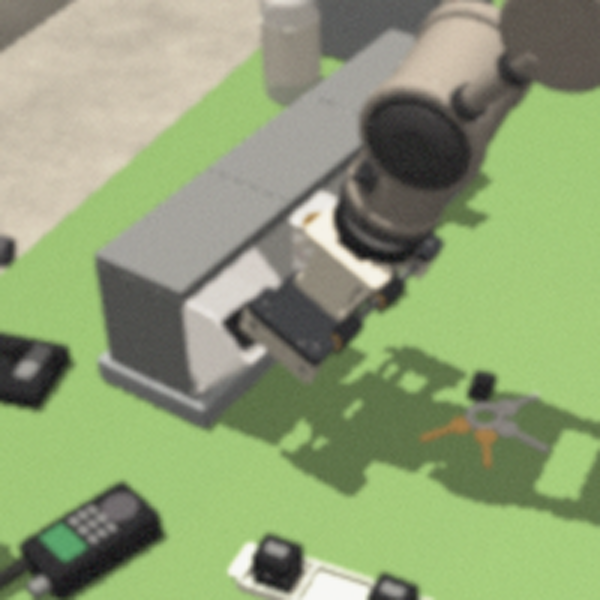

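The yellow bin is tipped, with its pull between the fingers at (316,250). The choke lies in the bin at (306,142), slightly yawed. I'll nudge the bin further to seat it on the stop.

Call:
carry_out:
  motion:
    - [1,-2,1,2,0]
    - [1,-4,2,4,0]
    - [1,-5,3,6,0]
    - [1,-5,3,6,0]

```text
time: 11.58
tool_pos: [573.2, 73.1, 66.2]
tcp_rot: [-3.117, -0.419, -0.112]
contact_force: [-5.6, 16.7, 7.2]
grip_width: 31.5
```

```bash
python3 g.py 550 74 80
```

```text
11.57 tcp [573.2  73.1  66.2] rot [-3.117 -0.419 -0.112] F [-5.6 16.7  7.2] w 31.5 hframe -68.6 -0.5 24.2 q [ 0.008  0.472  1.954 -0.082  0.298  1.759]
[[0.914, 0.004, 0.407], [-0.006, -1.0, 0.022], [0.407, -0.023, -0.913]] lean 0.419
[-15.5   1.1 -22. ]
```

```bash
cat > edge.py <<'E'
from h import *
import sys
n=sys.argv[1]
c=bot.capture('wrist');save(c,n)
rot=lambda p,t:np.array([p[0]*np.cos(t)-p[1]*np.sin(t),p[0]*np.sin(t)+p[1]*np.cos(t)])
for t in (.75,.8,.85,.9):
    q=rot((-1.5,80),t);q2=rot((84,50),t);q3=rot((17,17),t);print(t,'front edge L/R',proj(c,hp(q[0],70,q[1])).round(1),proj(c,hp(q[0],-70,q[1])).round(1),'pull c',proj(c,hp(*np.insert(rot((-18,80),t),1,0))).round(1),'choke',proj(c,hp(q3[0],0,q3[1])).round(1))
E
python3 edge.py w4
```

```text
0.75 front edge L/R [174.9 223.8] [455.7 224.7] pull c [314.2 248.2] choke [315.8 139. ]
0.8 front edge L/R [177.3 229.6] [453.4 230.7] pull c [314.4 252.2] choke [315.8 140.8]
0.85 front edge L/R [179.9 235. ] [451.  236.1] pull c [314.6 255.7] choke [315.8 142.6]
0.9 front edge L/R [182.5 239.8] [448.7 241. ] pull c [314.7 258.7] choke [315.8 144.5]
```

View pics/w4.png

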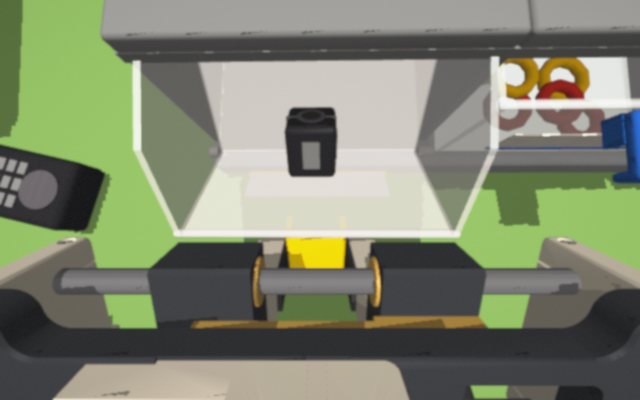

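Call:
carry_out:
  motion:
    - [1,-2,-1,2,0]
    - [1,-4,-1,3,0]
    - [1,-6,-1,5,0]
    - [1,-8,-1,6,0]

```text
time: 12.12
tool_pos: [572.9, 73.5, 65.0]
tcp_rot: [-3.118, -0.426, -0.112]
contact_force: [-12.5, -14.1, 33.4]
grip_width: 31.5
```

```bash
python3 g.py 550 74 80; python3 edge.py w5
```

```text
12.12 tcp [572.9  73.5  65. ] rot [-3.118 -0.426 -0.112] F [-12.5 -14.1  33.4] w 31.5 hframe -68.8 -0.1 23.0 q [ 0.01   0.474  1.961 -0.098  0.283  1.776]
[[0.911, 0.004, 0.413], [-0.005, -1.0, 0.021], [0.413, -0.021, -0.91]] lean 0.426
[-14.6   1.6 -23.1]
0.75 front edge L/R [174.7 222.8] [457.5 223.5] pull c [315.1 247.5] choke [316.4 138.2]
0.8 front edge L/R [177.1 228.7] [455.2 229.6] pull c [315.2 251.6] choke [316.4 140. ]
0.85 front edge L/R [179.6 234.1] [452.8 235.1] pull c [315.3 255.1] choke [316.4 141.9]
0.9 front edge L/R [182.2 239.1] [450.4 240.1] pull c [315.5 258.2] choke [316.4 143.7]
```

View pics/w5.png

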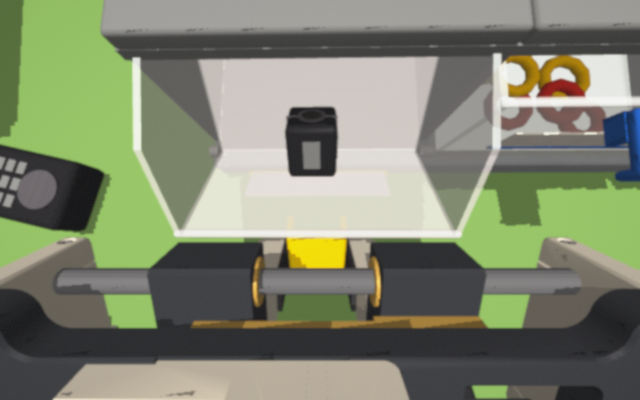

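Call:
carry_out:
  motion:
    - [1,4,1,-3,0]
    - [0.5,4,1,-3,0]
    - [0.4,4,1,-3,0]
    - [0.4,4,1,-3,0]
    - [0.4,4,1,-30,0]
    - [0.4,4,1,-60,0]
    - [0.4,4,1,-65,0]

```text
time: 13.05
tool_pos: [550.0, 73.6, 127.4]
tcp_rot: [-3.118, -0.429, -0.113]
contact_force: [-0.3, 0.3, 0.6]
grip_width: 55.4
```

```bash
python3 - <<'E'
from h import *
o=st();R=Rt(o);print((np.array([HX,HY,[0,0,1]])@R).round(3).tolist());u=R[:,2];G=hp(-13,3,36);t=G+19*u;print(go(t-60*u),go(t))
E
python3 edge.py w6
```

```text
13.05 tcp [550.   73.6 127.4] rot [-3.118 -0.429 -0.113] F [-0.3  0.3  0.6] w 55.4 hframe -91.7 -2.4 85.4 q [ 0.011  0.33   1.961 -0.067  0.423  1.744]
[[0.909, 0.004, 0.416], [-0.006, -1.0, 0.021], [0.416, -0.022, -0.909]]
[51.  -4.1 36.7] [51.  -4.1 96.7]
0.75 front edge L/R [217.7 197.3] [411.3 197.5] pull c [314.2 215.5] choke [315.3 139.3]
0.8 front edge L/R [218.9 201.7] [410.3 201.9] pull c [314.3 218.9] choke [315.3 140.6]
0.85 front edge L/R [220.2 205.8] [409.2 206.1] pull c [314.4 221.9] choke [315.3 141.9]
0.9 front edge L/R [221.5 209.6] [408.1 209.9] pull c [314.5 224.6] choke [315.3 143.3]
```

View pics/w6.png

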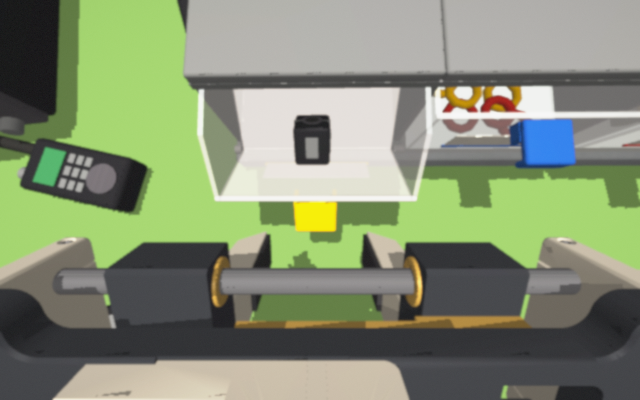

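The front edge is now at v=198, but it should be near 206 on the stop. Backing off 5 mm before opening dragged the bin a little off its stop. I'll re-pinch, push it onto the stop again, and open in place this time.

Call:
carry_out:
  motion:
    - [0.4,0,-2,30,0]
    - [0.4,0,-2,62,0]
    - [0.4,0,-2,62,0]
    - [0.9,0,-2,62,0]
    - [0.9,0,-2,62,0]
    - [0.9,0,-2,62,0]
    - [0.9,-4,-2,65,0]
    - [0.9,-8,-2,68,0]
    - [0.9,-10,-2,70,0]
    - [0.9,-10,-2,70,0]

```text
time: 14.35
tool_pos: [573.0, 73.5, 65.6]
tcp_rot: [-3.121, -0.427, -0.113]
contact_force: [-7.3, -15.1, 15.8]
grip_width: 31.5
```

```bash
python3 g.py 550 74 80
```

```text
14.35 tcp [573.   73.5  65.6] rot [-3.121 -0.427 -0.113] F [ -7.3 -15.1  15.8] w 31.5 hframe -68.7 -0.1 23.6 q [ 0.012  0.473  1.96  -0.111  0.284  1.79 ]
[[0.91, 0.002, 0.414], [-0.006, -1.0, 0.018], [0.414, -0.019, -0.91]] lean 0.427
[-14.9   1.6 -22.6]
```

Call:
carry_out:
  motion:
    - [0.9,-2,0,2,0]
    - [0.5,-2,0,2,0]
    - [0.35,-2,0,2,0]
    - [0.35,-2,0,2,0]
    - [0.35,-2,0,-30,0]
    - [0.35,-2,0,-60,0]
    - [0.35,-2,0,-62,0]

```text
time: 15.22
tool_pos: [546.1, 75.6, 122.9]
tcp_rot: [-3.12, -0.43, -0.112]
contact_force: [-0.2, -0.0, 0.2]
grip_width: 59.5
```

```bash
python3 - <<'E'
from h import *
o=st();R=Rt(o);print((np.array([HX,HY,[0,0,1]])@R).round(3).tolist());u=R[:,2];G=hp(-13,3,36);t=G+19*u;print(go(t-60*u),go(t))
E
python3 edge.py w7
```

```text
15.22 tcp [546.1  75.6 122.9] rot [-3.12  -0.43  -0.112] F [-0.2 -0.   0.2] w 59.5 hframe -95.8 -0.9 80.9 q [ 0.018  0.332  1.975 -0.084  0.406  1.766]
[[0.909, 0.003, 0.417], [-0.006, -1.0, 0.019], [0.417, -0.019, -0.909]]
[56.5 -2.8 34.4] [56.5 -2.8 94.4]
0.75 front edge L/R [217.7 190.8] [415.  190.7] pull c [316.  209.5] choke [316.7 132.9]
0.8 front edge L/R [218.9 195.3] [413.9 195.3] pull c [316. 213.] choke [316.7 134.2]
0.85 front edge L/R [220.2 199.6] [412.7 199.6] pull c [316.1 216.2] choke [316.7 135.6]
0.9 front edge L/R [221.5 203.6] [411.6 203.7] pull c [316.2 219. ] choke [316.7 137. ]
```

View pics/w7.png

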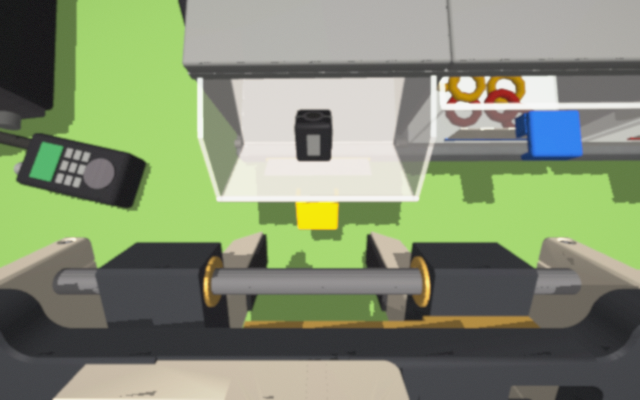

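Call:
carry_out:
  motion:
    - [0.42,30,-2,0,0]
    - [0.42,56,-2,20,0]
    - [0.42,56,-2,34,0]
    - [0.42,56,-2,60,0]
    - [0.42,56,-2,80,0]
    - [0.42,56,-2,94,0]
    - [0.42,56,-2,94,0]
    - [0.42,56,-2,94,0]

```text
time: 16.27
tool_pos: [636.0, 69.4, 59.7]
tcp_rot: [-3.12, -0.43, -0.112]
contact_force: [4.7, -0.2, 1.0]
grip_width: 53.0
```

```bash
python3 g.py 550 74 80; python3 edge.py w8
```

```text
16.27 tcp [636.   69.4  59.7] rot [-3.12  -0.43  -0.112] F [ 4.7 -0.2  1. ] w 53.0 hframe -5.7 2.5 17.7 q [ 0.002  0.562  1.799 -0.077  0.352  1.748]
[[0.909, 0.003, 0.417], [-0.006, -1.0, 0.019], [0.416, -0.019, -0.909]] lean 0.43
[-69.7   3.9 -54.4]
0.75 front edge L/R [163.6 362.6] [478.9 366.2] pull c [319.7 381.6] choke [320.2 237.7]
0.8 front edge L/R [166.5 366.6] [476.  370.2] pull c [319.8 383.2] choke [320.1 239.7]
0.85 front edge L/R [169.5 370. ] [472.9 373.6] pull c [319.8 384.2] choke [320.1 241.8]
0.9 front edge L/R [172.6 372.8] [469.8 376.3] pull c [319.9 384.7] choke [320.1 243.8]
```

View pics/w8.png

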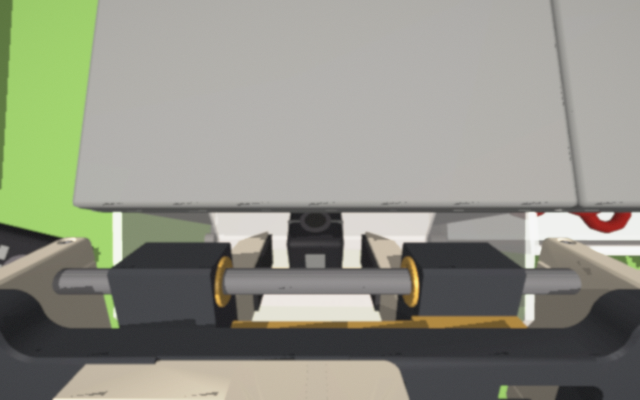

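The choke, at (315,240), sits between the fingers at 265 and 370. I'll close on it.

Call:
carry_out:
  motion:
    - [0.6,-1,0,-1,0]
    - [0.8,-1,0,-1,0]
    - [1,-1,0,-1,0]
    - [1,-1,0,-1,0]

```text
time: 16.82
tool_pos: [634.6, 69.4, 60.7]
tcp_rot: [-3.121, -0.43, -0.113]
contact_force: [1.2, -2.2, 5.6]
grip_width: 29.6
```

```bash
python3 g.py 550 74 80
```

```text
16.82 tcp [634.6  69.4  60.7] rot [-3.121 -0.43  -0.113] F [ 1.2 -2.2  5.6] w 29.6 hframe -7.1 2.4 18.7 q [ 0.002  0.558  1.802 -0.078  0.352  1.748]
[[0.909, 0.003, 0.417], [-0.006, -1.0, 0.019], [0.417, -0.019, -0.909]] lean 0.43
[-68.9   3.8 -52.9]
```

Call:
carry_out:
  motion:
    - [1,0,0,-8,0]
    - [1,0,0,-20,0]
    - [1,0,0,-40,0]
    - [1,0,0,-65,0]
    - [1,0,0,-95,0]
    - [1,0,0,-130,0]
    - [1,0,0,-150,0]
    - [1,0,0,-150,0]

```text
time: 17.82
tool_pos: [571.6, 73.6, 198.5]
tcp_rot: [-3.12, -0.432, -0.112]
contact_force: [0.2, -0.5, -0.9]
grip_width: 29.9
```

```bash
python3 g.py 440 225 190; python3 edge.py w9
```

```text
17.82 tcp [571.6  73.6 198.5] rot [-3.12  -0.432 -0.112] F [ 0.2 -0.5 -0.9] w 29.9 hframe -70.2 -0.1 156.5 q [ 0.012  0.26   1.817 -0.052  0.634  1.725]
[[0.908, 0.003, 0.418], [-0.005, -1.0, 0.019], [0.418, -0.02, -0.908]] lean 0.432
[-137.8 -136.8  -51.1]
0.75 front edge L/R [245.5 231.5] [391.5 231.9] pull c [318.2 244.4] choke [318.6 181.6]
0.8 front edge L/R [246.1 234.5] [390.9 234.9] pull c [318.2 246.6] choke [318.6 182.6]
0.85 front edge L/R [246.8 237.3] [390.2 237.8] pull c [318.3 248.6] choke [318.6 183.7]
0.9 front edge L/R [247.5 239.9] [389.5 240.4] pull c [318.3 250.4] choke [318.6 184.8]
```

View pics/w9.png

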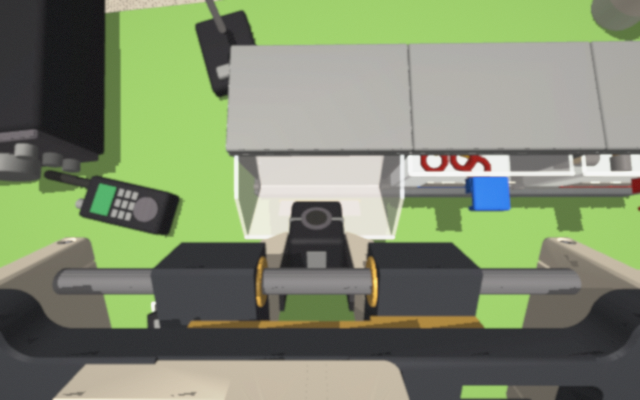

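The choke is held at (317,225). Before heading for the tray, I'll check with a fitted 3D arm model whether this lean can be reached there.

```bash
cat > k3.py <<'E'
import numpy as np
from scipy.optimize import least_squares
from scipy.spatial.transform import Rotation as Ro
D=[([-1.40298811,.342575516,1.52477866,0,1.27538178,-.146019],[162.029,-499.065,226.2],[-3.14046,0,.313829]),
([-.0529,1.0825,.0356,.0041,1.9923,1.6248],[821.61,34.22,266.65],[-3.13627,-.03093,-.10526]),
([-.0775,1.141,.0365,.0092,1.8846,1.602],[857.41,12.81,219.24],[-3.13059,-.07911,-.10595]),
([-.1403,1.0794,.0366,.0538,1.5969,1.5497],[943.62,-38.84,297.83],[-3.09805,-.42978,-.1156]),
([-.1623,.9945,.0371,.078,1.5159,1.5356],[955.45,-53.96,391.0],[-3.08458,-.59637,-.12505]),
([-.003,.285,1.975,-.039,.286,1.708],[584.7,71.1,168.6],[-3.085,-.594,-.124]),
([.303,.331,1.968,-.649,.307,2.549],[559.7,193.8,155.3],[-3.078,-.617,-.127]),
([.451,.332,2.134,-.996,.282,3.102],[466.6,228.5,107.5],[-3.037,-.557,-.196]),
([-.009,.246,1.795,.007,.528,1.673],[613.7,71.7,232.9],[-3.068,-.568,-.138]),
([.029,.371,2.075,-.119,.282,1.817],[516.9,81.2,82.4],[-3.116,-.415,-.114]),
([.012,.26,1.817,-.052,.634,1.725],[571.6,73.6,198.5],[-3.12,-.432,-.112])]
def fk(p,q):
    a,b,h,L2,L3,e,L4,c=p
    E=lambda ax,t:Ro.from_euler(ax,t).as_matrix()
    R=E('z',q[0]);x=R@[a,b,h];R=R@E('y',q[1]);x=x+R@[0,0,L2];R=R@E('y',q[2]);x=x+R@[e,0,L3]
    R=R@E('z',q[3])@E('y',q[4]);x=x+R@[0,0,L4];R=R@E('z',q[5]+c);return x,R
def res(p):
    r=[]
    for q,t,w in D:
        x,R=fk(p,q);r+=list(x-t);r+=list(300*Ro.from_matrix(R.T@Ro.from_euler('xyz',w).as_matrix()).as_rotvec())
    return r
best=None
for c in np.arange(-3,3.2,.75):
    s=least_squares(res,[7,76,226,504,378,47,319,c])
    if best is None or s.cost<best.cost: best=s
P=best.x
LO=np.array([-2.53,-.77,.04,-1,.28,-3.11]);HI=np.array([2.53,2.02,2.7,4.14,2.66,3.11])
def ik(x,R,q0,bound=True):
    def f(q):
        X,RR=fk(P,q);return list(X-x)+list(300*Ro.from_matrix(RR.T@R).as_rotvec())
    q0=np.clip(q0,LO+1e-3,HI-1e-3)
    s=least_squares(f,q0,bounds=(LO,HI) if bound else (-np.inf,np.inf));return s.x,np.array(s.fun)
E
python3 - <<'E'
from k3 import *
print(P.round(2),best.cost,np.abs(best.fun).max())
R0=Ro.from_euler('xyz',[-3.12,-.432,-.112]).as_matrix()
q0=[.3,.4,2.0,-.3,.4,-1.2]
for sp in (-180,-185):
  R=R0@Ro.from_euler('z',sp,degrees=True).as_matrix()
  for tgt in ([455,261,20],[460,261,60],[470,250,120],[480,240,170]):
    q,f=ik(np.array(tgt),R,q0);qu,fu=ik(np.array(tgt),R,q0,False)
    print(sp,tgt,q.round(2),'err',f[:3].round(1),(f[3:]/300).round(3),'unb',qu.round(2))
E
```

```text
[-3.0000e-02  7.6390e+01  2.2318e+02  5.0612e+02  3.7962e+02  4.6620e+01
  3.1823e+02 -4.7100e+00] 0.6788774875426028 0.4891961090205257
-180 [455, 261, 20] [ 0.51  0.53  2.07 -0.95  0.28 -0.07] err [0. 0. 0.] [-0. -0.  0.] unb [ 0.51  0.53  2.07 -0.95  0.28 -0.07]
-180 [460, 261, 60] [ 0.51  0.45  2.03 -0.69  0.36 -0.34] err [-0.  0. -0.] [-0. -0.  0.] unb [ 0.51  0.45  2.03 -0.69  0.36 -0.34]
-180 [470, 250, 120] [ 0.47  0.34  1.97 -0.47  0.49 -0.62] err [ 0.  0. -0.] [-0. -0.  0.] unb [ 0.47  0.34  1.97 -0.47  0.49 -0.62]
-180 [480, 240, 170] [ 0.44  0.26  1.91 -0.36  0.62 -0.77] err [-0. -0.  0.] [-0. -0. -0.] unb [ 0.44  0.26  1.91 -0.36  0.62 -0.77]
-185 [455, 261, 20] [ 0.51  0.53  2.07 -0.95  0.28 -0.15] err [ 0.  0. -0.] [-0. -0.  0.] unb [ 0.51  0.53  2.07 -0.95  0.28 -0.15]
-185 [460, 261, 60] [ 0.51  0.45  2.03 -0.69  0.36 -0.43] err [ 0.  0. -0.] [ 0.  0. -0.] unb [ 0.51  0.45  2.03 -0.69  0.36 -0.43]
-185 [470, 250, 120] [ 0.47  0.34  1.97 -0.47  0.49 -0.7 ] err [ 0. -0.  0.] [ 0. -0. -0.] unb [ 0.47  0.34  1.97 -0.47  0.49 -0.7 ]
-185 [480, 240, 170] [ 0.44  0.26  1.91 -0.36  0.62 -0.86] err [ 0.  0. -0.] [ 0.  0. -0.] unb [ 0.44  0.26  1.91 -0.36  0.62 -0.86]
```

```bash
python3 g.py 500 180 200
```

```text
17.88 tcp [571.5  73.5 197.3] rot [-3.12  -0.43  -0.112] F [-0.3 -0.1 -1. ] w 29.7 hframe -70.3 -0.2 155.3 q [ 0.012  0.262  1.817 -0.052  0.633  1.725]
[[0.909, 0.003, 0.417], [-0.006, -1.0, 0.019], [0.417, -0.019, -0.909]] lean 0.43
[-74.3 -98.6 -35. ]
```

Call:
carry_out:
  motion:
    - [1,-10,-12,-5,-10]
    - [1,-20,-25,-9,-20]
    - [1,-30,-40,-14,-30]
    - [1,-40,-55,-18,-40]
    - [1,-50,-70,-24,-50]
    - [1,-60,-85,-30,-60]
    - [1,-70,-95,-35,-70]
    - [1,-74,-99,-35,-80]
    - [1,-74,-99,-35,-90]
    - [1,-74,-99,-35,-93]

```text
time: 19.12
tool_pos: [499.5, 180.4, 198.4]
tcp_rot: [2.715, 0.005, 1.518]
contact_force: [-1.4, 0.3, -1.1]
grip_width: 29.8
```

```bash
python3 g.py 485 230 170
```

```text
19.12 tcp [499.5 180.4 198.4] rot [2.715 0.005 1.518] F [-1.4  0.3 -1.1] w 29.8 hframe -153.2 98.4 156.4 q [ 0.288  0.202  1.895 -0.236  0.654  0.499]
[[-0.054, 0.909, 0.414], [0.999, 0.051, 0.018], [-0.005, 0.414, -0.91]] lean 0.427
[ 48.9 -27.2  18.5]
```

Call:
carry_out:
  motion:
    - [1,10,-5,4,-10]
    - [1,20,-10,8,-20]
    - [1,30,-16,12,-30]
    - [1,40,-22,15,-40]
    - [1,49,-27,18,-50]
    - [1,49,-27,18,-60]
    - [1,49,-27,18,-70]
    - [1,49,-27,18,-80]
    - [1,49,-27,18,-90]
    - [1,49,-27,18,-92]

```text
time: 20.38
tool_pos: [484.4, 229.8, 169.1]
tcp_rot: [-3.119, 0.424, 3.13]
contact_force: [-0.2, -0.6, -0.6]
grip_width: 29.6
```

```bash
python3 g.py 459 260 60
python3 - <<'E'
from h import *
for n in('wrist','side','top'):
    c=bot.capture(n);save(c,n+'10');np.savez(n+'10.npz',**{k:np.array(v) for k,v in c.items()})
    if n!='wrist':
        x,y=(180,180) if n=='side' else (160,150)
        cv2.imwrite(f'pics/{n}10c.png',cv2.resize(c['color'][y:y+150,x:x+200,::-1],None,fx=4,fy=4,interpolation=cv2.INTER_CUBIC))
E
```

```text
20.38 tcp [484.4 229.8 169.1] rot [-3.119  0.424  3.13 ] F [-0.2 -0.6 -0.6] w 29.6 hframe -173.5 146.0 127.1 q [ 0.413  0.265  1.905 -0.334  0.617 -0.902]
[[-0.907, -0.085, 0.412], [-0.086, 0.996, 0.017], [-0.411, -0.02, -0.911]] lean 0.424
[68.4 31.8 88.2]
```

View pics/wrist10.png

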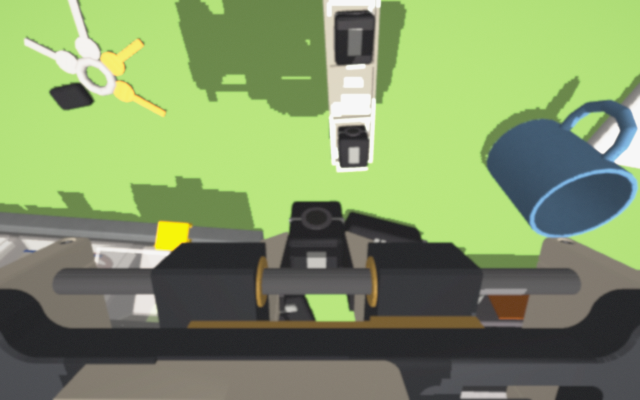

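View pics/side10c.png

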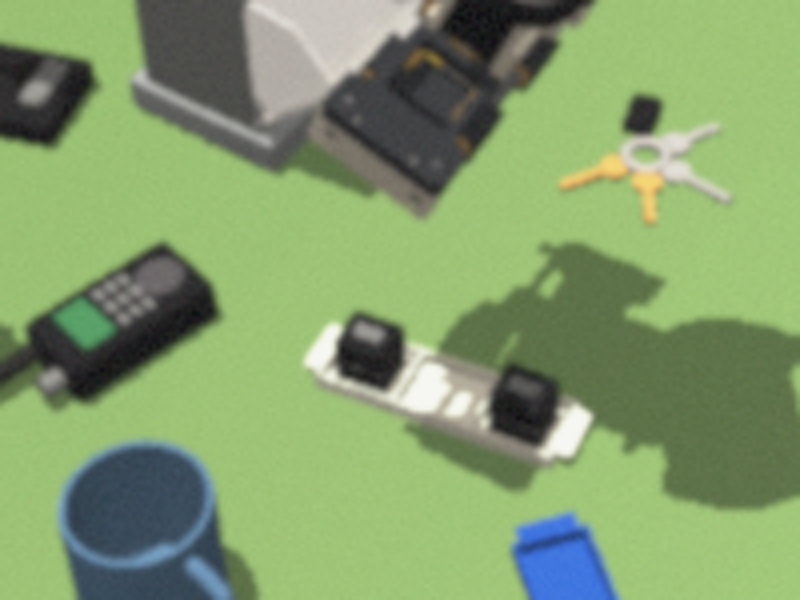

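View pics/top10c.png

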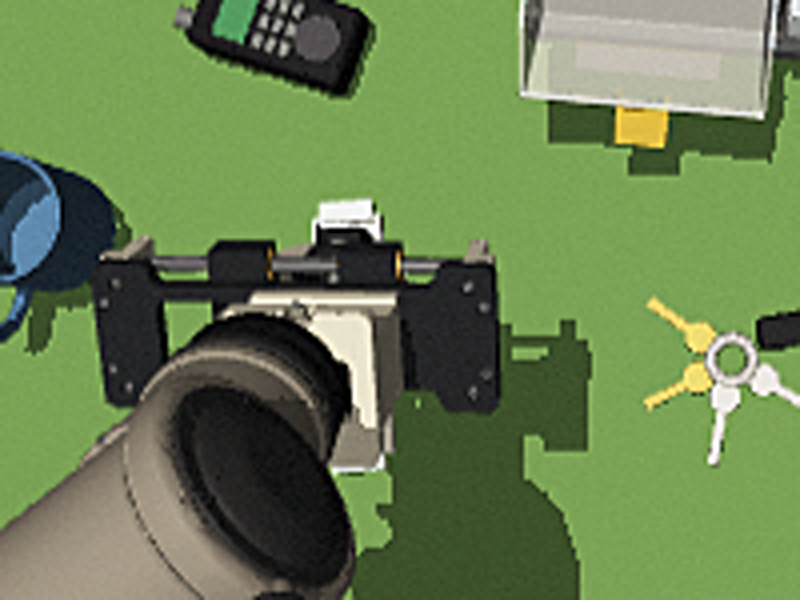

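Run:
```python
from h import *
L=lambda n:dict(np.load(n+'.npz'))
c=L('side10');print('side',plane(c,274,263.3,36.5),plane(c,311.8,276,36.5))
t=L('top0')
cv2.imwrite('pics/trayt.png',cv2.resize(t['color'][190:280,215:285,::-1],None,fx=6,fy=6,interpolation=cv2.INTER_CUBIC))
cv2.imwrite('pics/trays.png',cv2.resize(c['color'][250:305,245:335,::-1],None,fx=8,fy=8,interpolation=cv2.INTER_CUBIC))
w=L('wrist10');cv2.imwrite('pics/trayw.png',cv2.resize(w['color'][0:180,300:410,::-1],None,fx=4,fy=3.3,interpolation=cv2.INTER_CUBIC))
for z,p in ((11,(451.6,261.5)),(36.5,(451.6,261.5))):
  for k in(-50,50,-76,76):
    for s in (-22,22):
      if abs(k)==50: s=0
      q=[p[0]+k*np.cos(.056)-s*np.sin(.056),p[1]+k*np.sin(.056)+s*np.cos(.056),z]
      print(z,k,s,'top',((proj(t,q)-[215,190])*6).round(0),'side',((proj(c,q)-[245,250])*8).round(0),'wrist',((proj(w,q)-[300,0])*[4,3.3]).round(0))
```

```text
side [494.45972246 262.68779185  36.5       ] [397.96869621 255.79534477  36.5       ]
11 -50 0 top [201. 378.] side [518. 268.] wrist [211. 120.]
11 -50 0 top [201. 378.] side [518. 268.] wrist [211. 120.]
11 50 0 top [190. 143.] side [213. 159.] wrist [208. 471.]
11 50 0 top [190. 143.] side [213. 159.] wrist [208. 471.]
11 -76 -22 top [256. 437.] side [630. 242.] wrist [99.  3.]
11 -76 22 top [152. 444.] side [570. 352.] wrist [326. -14.]
11 76 -22 top [238.  79.] side [170.  81.] wrist [129. 543.]
11 76 22 top [136.  86.] side [101. 183.] wrist [287. 536.]
36.5 -50 0 top [188. 379.] side [518. 210.] wrist [221. 143.]
36.5 -50 0 top [188. 379.] side [518. 210.] wrist [221. 143.]
36.5 50 0 top [177. 138.] side [209. 102.] wrist [216. 513.]
36.5 50 0 top [177. 138.] side [209. 102.] wrist [216. 513.]
36.5 -76 -22 top [244. 440.] side [632. 185.] wrist [99. 17.]
36.5 -76 22 top [138. 447.] side [570. 295.] wrist [348.  -1.]
36.5 76 -22 top [226.  73.] side [166.  24.] wrist [132. 587.]
36.5 76 22 top [122.  80.] side [ 95. 126.] wrist [299. 580.]
```

View pics/trayt.png

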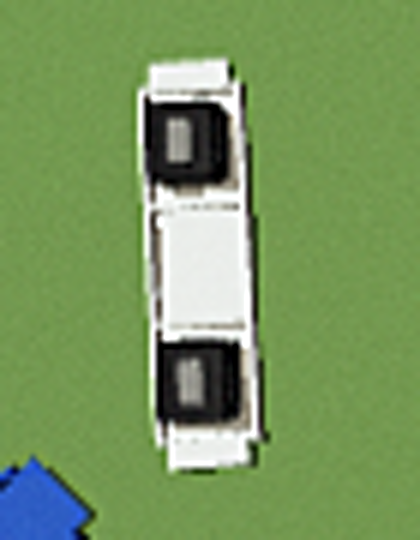

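View pics/trays.png

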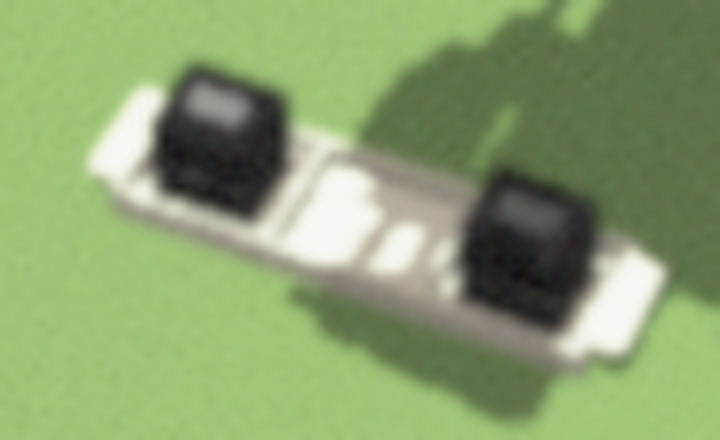

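View pics/trayw.png

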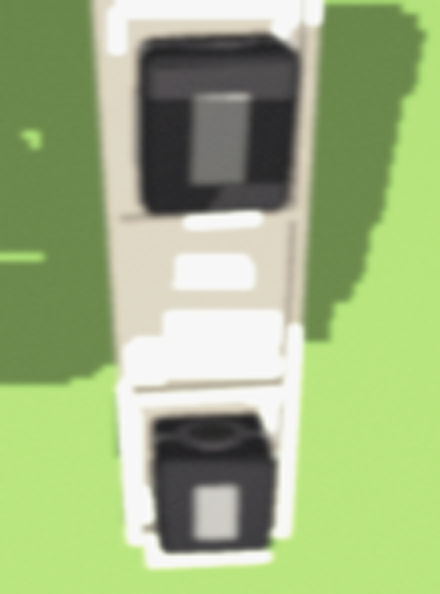

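Run:
```python
from h import *
w=dict(np.load('wrist10.npz'));t=dict(np.load('top0.npz'));s=dict(np.load('side10.npz'))
for n,(u,v) in {'divnear':(352.5,65.8),'divfar':(351.5,117.6),'outL':(329.3,91),'outR':(374.5,91)}.items(): print('w',n,plane(w,u,v,11).round(1))
f=lambda x,y:(215+x/6,190+y/6)
for n,p in {'divfar':(198,207),'divnear':(206,326),'L':(147,266),'R':(253,266)}.items(): print('t',n,plane(t,*f(*p),11).round(1))
# held choke seen by wrist: y offset
o=st()
```

```text
w divnear [424.8 260.   11. ]
w divfar [473.3 262.   11. ]
w outL [446.7 239.6  11. ]
w outR [447.2 281.9  11. ]
t divfar [474.1 260.6  11. ]
t divnear [423.6 256.7  11. ]
t L [449.3 282.2  11. ]
t R [448.8 236.9  11. ]
20.52 tcp [484.7 229.9 169.9] rot [-3.121  0.425  3.127] F [-0.   0.2 -0.2] w 30.0 hframe -173.2 146.1 127.9 q [ 0.413  0.264  1.905 -0.335  0.617 -0.899]
```

```bash
cat > ck.py <<'E'
from h import *
H=np.array([HX,HY,[0,0,1]]).T
Rg=Ro.from_euler('xyz',[-3.121,-.43,-.113]).as_matrix();Tg=np.array([634.6,69.4,60.7])
Rc=H@Ro.from_euler('y',-.85).as_matrix()   # choke axes at grasp
# choke y aligned w/ tool y -> project
Cg=hp(17*np.cos(.85)-17*np.sin(.85),2.4,17*np.cos(.85)+17*np.sin(.85))
yt=-Rg[:,1];x=Rc[:,0]-yt*(Rc[:,0]@yt);x/=np.linalg.norm(x);Rc=np.array([x,yt,np.cross(x,yt)]).T
c_t=Rg.T@(Cg-Tg);c_t[1]=0;Rct=Rg.T@Rc
def choke(o):
    R=Rt(o);return o['tool_pos']+R@c_t,R@Rct
E
python3 - <<'E'
from ck import *
o=st();C,R=choke(o);print('c_t',c_t.round(1),'C',C.round(1));print(R.round(3))
cor=np.array([[a,b,c] for a in(-17,17) for b in(-15,15) for c in(-17,17)])@R.T
print('low corner dz',cor[:,2].min(),'x ext',cor[:,0].max(),'y ext',cor[:,1].max())
for z in (60,30,19.5-(-17-cor[:,2].min())): print(z,go(o['tool_pos']+np.array([449,260.2,z])-C,o),(o['tool_pos']+np.array([449,260.2,z])-C).round(1))
E
```

```text
20.52 tcp [484.7 229.9 169.9] rot [-3.121  0.425  3.127] F [-0.   0.2 -0.2] w 30.0 hframe -173.2 146.1 127.9 q [ 0.413  0.264  1.905 -0.335  0.617 -0.899]
c_t [ 7.2  0.  -2.5] C [477.1 230.1 169.2]
[[-1.    -0.023 -0.005]
 [ 0.023 -1.     0.019]
 [-0.006  0.019  1.   ]]
low corner dz -17.371714622627852 x ext 17.435809051008196 y ext 15.709484983545632
60 [71.1 31.4 87. ] [456.6 260.   60.7]
30 [ 83.4  32.  114.3] [456.6 260.   30.7]
19.128285377372148 [ 87.9  32.2 124.2] [456.6 260.   19.8]
```

Run:
```python
from h import *
t=dict(np.load('top0.npz'));P=pts(t);m=(P[...,2]>70)&(P[...,2]<100)&(P[...,0]>400)&(P[...,0]<650)&(P[...,1]>300)&(P[...,1]<520)
Q=P[m];print(len(Q),Q.min(0).round(),Q.max(0).round(),np.percentile(Q,5,axis=0).round())
h=(P[...,2]>20)&(P[...,2]<45)&(P[...,0]>580)&(P[...,0]<720)&(P[...,1]>200)&(P[...,1]<400);print(P[h].min(0).round(),P[h].max(0).round())
```

```text
465 [455. 418.  70.] [560. 497.  98.] [468. 420.  72.]
[608. 252.  20.] [720. 400.  45.]
```

The side and top views show the tray's middle pocket empty, centred near (449,260). The held choke works out almost exactly level. I'll go down over the pocket now.

Call:
carry_out:
  motion:
    - [1,30,14,35,0]
    - [1,55,25,65,0]
    - [1,71,31,87,0]
    - [1,71,31,87,0]
    - [1,71,31,87,0]

```text
time: 21.15
tool_pos: [457.5, 259.8, 61.7]
tcp_rot: [-3.122, 0.427, 3.125]
contact_force: [0.4, 0.3, -0.9]
grip_width: 29.6
```

```bash
cat > lo.py <<'E'
from ck import *
import sys
o=st();C,R=choke(o);print('C',C.round(1),R[:,2].round(3),'yaw',np.arctan2(-R[1,0],-R[0,0]).round(3))
for z in map(float,sys.argv[1:]): print(z,go(o['tool_pos']+np.array([449,260.2,z])-C,o))
E
python3 lo.py 60 30 22 19
python3 - <<'E'
from h import *
for n in('wrist','side'):
    c=bot.capture(n);save(c,n+'11')
    if n!='wrist':
        x,y=(215,210);cv2.imwrite(f'pics/{n}11c.png',cv2.resize(c['color'][y:y+100,x:x+130,::-1],None,fx=6,fy=6,interpolation=cv2.INTER_CUBIC))
E
```

```text
21.15 tcp [457.5 259.8  61.7] rot [-3.122  0.427  3.125] F [ 0.4  0.3 -0.9] w 29.6 hframe -203.4 172.9 19.7 q [ 0.506  0.447  2.034 -0.667  0.369 -0.452]
C [449.8 260.   61. ] [-0.006  0.018  1.   ] yaw -0.024
60.0 [1.2 0.2 0.5]
30.0 [13.6  0.7 27.8]
22.0 [16.9  0.9 35.1]
19.0 [18.1  0.9 37.8]
```

View pics/wrist11.png

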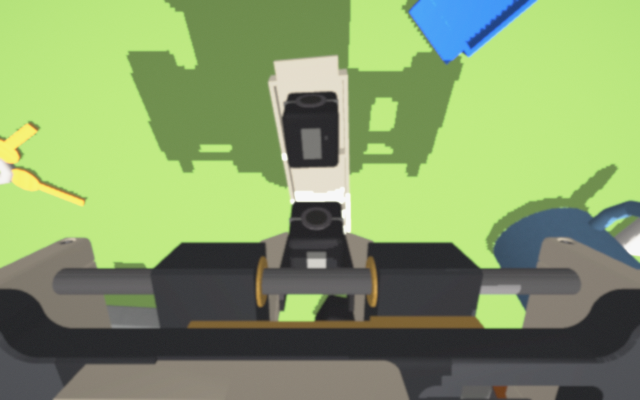

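View pics/side11c.png

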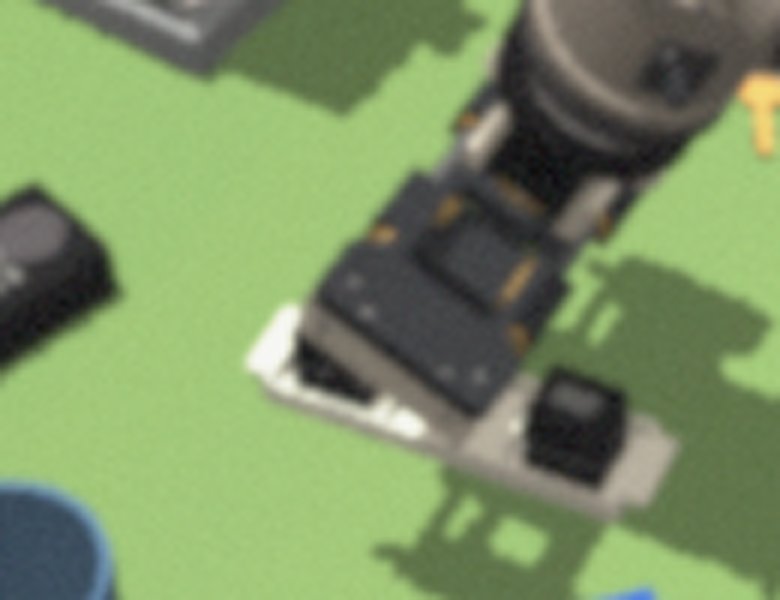

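Call:
carry_out:
  motion:
    - [1,7,0,14,0]
    - [1,12,1,25,0]
    - [1,14,1,28,0]
    - [1,14,1,28,0]

```text
time: 21.75
tool_pos: [457.0, 260.3, 31.5]
tcp_rot: [-3.123, 0.429, 3.124]
contact_force: [-0.5, 0.4, -1.0]
grip_width: 30.0
```

```bash
python3 lo.py 24 21 20 19 18
python3 - <<'E'
from h import *
for n in('wrist','side'):
    c=bot.capture(n);save(c,n+'12')
    if n!='wrist':
        x,y=(240,240);cv2.imwrite(f'pics/{n}12c.png',cv2.resize(c['color'][y:y+70,x:x+100,::-1],None,fx=8,fy=8,interpolation=cv2.INTER_CUBIC))
E
```

```text
21.75 tcp [457.  260.3  31.5] rot [-3.123  0.429  3.124] F [-0.5  0.4 -1. ] w 30.0 hframe -203.9 173.3 -10.5 q [ 0.508  0.51   2.057 -0.842  0.305 -0.266]
C [449.4 260.5  30.8] [-0.008  0.017  1.   ] yaw -0.025
24.0 [ 3.2 -0.2  6. ]
21.0 [ 4.4 -0.1  8.7]
20.0 [ 4.8 -0.1  9.6]
19.0 [ 5.3 -0.1 10.6]
18.0 [ 5.7 -0.1 11.5]
```

View pics/wrist12.png

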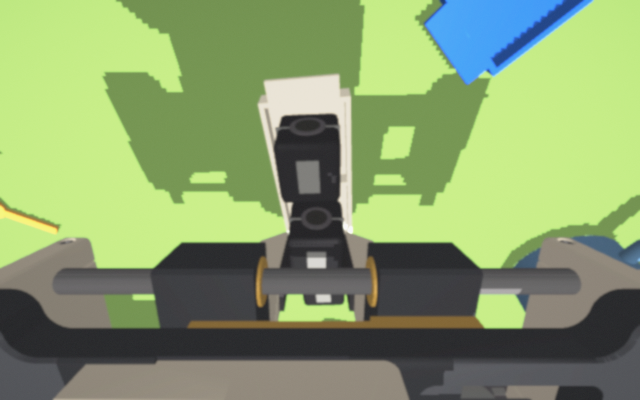

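View pics/side12c.png

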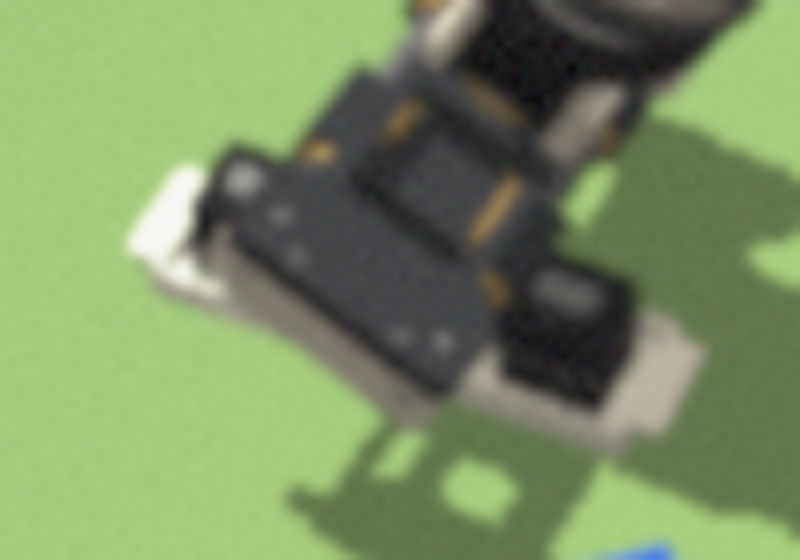

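Call:
carry_out:
  motion:
    - [1,1,0,2,0]
    - [1,2,0,4,0]
    - [1,3,0,6,0]
    - [1,4,0,7.5,0]
    - [1,4.4,0,8.7,0]
    - [1,4.4,0,8.7,0]

```text
time: 22.6
tool_pos: [456.7, 260.3, 21.8]
tcp_rot: [-3.123, 0.429, 3.124]
contact_force: [1.1, 0.3, -1.1]
grip_width: 29.7
```

```bash
python3 lo.py 20 19.5 19 18.5 18 17
```

```text
22.6 tcp [456.7 260.3  21.8] rot [-3.123  0.429  3.124] F [ 1.1  0.3 -1.1] w 29.7 hframe -204.3 173.3 -20.2 q [ 0.508  0.531  2.063 -0.911  0.288 -0.193]
C [449.  260.4  21. ] [-0.009  0.017  1.   ] yaw -0.025
20.0 [ 0.5 -0.2  0.9]
19.5 [ 0.7 -0.2  1.4]
19.0 [ 0.9 -0.2  1.8]
18.5 [ 1.1 -0.2  2.3]
18.0 [ 1.3 -0.2  2.8]
17.0 [ 1.7 -0.2  3.7]
```

Call:
carry_out:
  motion:
    - [1,0.3,0,0.5,0]
    - [1,0.5,0,0.9,0]
    - [1,0.7,0,1.4,0]
    - [1,0.7,0,1.4,0]

```text
time: 23.1
tool_pos: [456.7, 260.3, 20.4]
tcp_rot: [-3.124, 0.429, 3.124]
contact_force: [-0.5, -0.4, 3.6]
grip_width: 29.9
```

```bash
python3 lo.py 20 19.5 19 18.5 18 17
```

```text
23.1 tcp [456.7 260.3  20.4] rot [-3.124  0.429  3.124] F [-0.5 -0.4  3.6] w 29.9 hframe -204.3 173.3 -21.6 q [ 0.508  0.534  2.064 -0.923  0.285 -0.18 ]
C [449.1 260.4  19.7] [-0.009  0.017  1.   ] yaw -0.025
20.0 [-0.1 -0.3 -0.3]
19.5 [ 0.1 -0.2  0.1]
19.0 [ 0.3 -0.2  0.6]
18.5 [ 0.5 -0.2  1.1]
18.0 [ 0.7 -0.2  1.5]
17.0 [ 1.2 -0.2  2.4]
```

Call:
carry_out:
  motion:
    - [0.6,0,0,0,0]
    - [0.5,0,0,0,0]
    - [0.45,0,0,0,0]
    - [0.45,0,0,0,0]
    - [0.45,0,0,-15,0]
    - [0.45,0,0,-50,0]
    - [0.45,0,0,-100,0]
    - [0.45,0,0,-130,0]
    - [0.45,0,0,-130,0]

```text
time: 24.22
tool_pos: [403.0, 264.3, 140.7]
tcp_rot: [-3.126, 0.433, 3.124]
contact_force: [1.4, 0.4, 0.1]
grip_width: 50.8
```

```bash
python3 g.py 540 130 140
python3 - <<'E'
from h import *
for n in('wrist','side'):
    c=bot.capture(n);save(c,n+'13')
    if n!='wrist':
        x,y=(240,240);cv2.imwrite(f'pics/{n}13c.png',cv2.resize(c['color'][y:y+70,x:x+100,::-1],None,fx=8,fy=8,interpolation=cv2.INTER_CUBIC))
E
```

```text
24.23 tcp [403.  264.3 140.7] rot [-3.126  0.433  3.124] F [1.4 0.4 0.1] w 50.8 hframe -258.1 171.6 98.7 q [ 0.588  0.24   2.051 -0.499  0.553 -0.574]
[[-0.904, -0.082, 0.419], [-0.08, 0.997, 0.022], [-0.419, -0.014, -0.908]] lean 0.432
[-126.2 -131.    61.1]
```

View pics/wrist13.png

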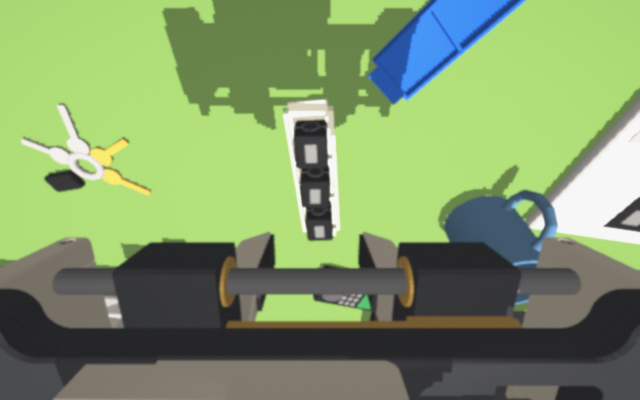

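View pics/side13c.png

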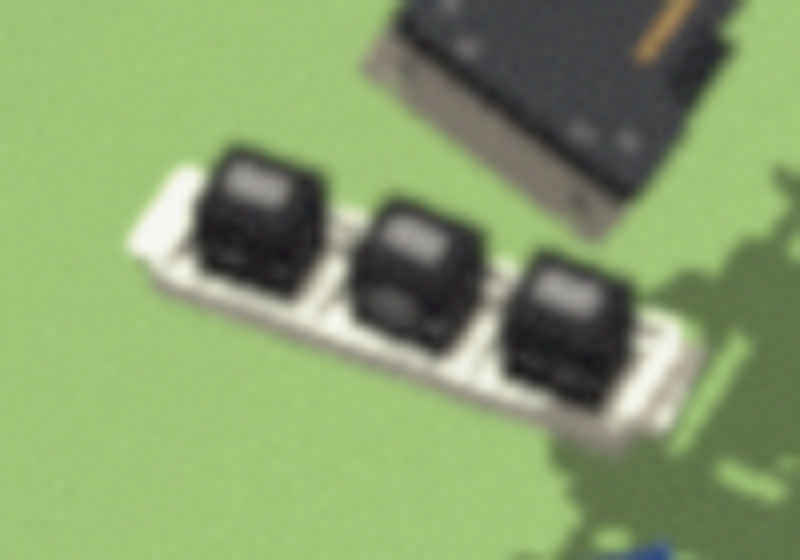

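The choke sits flat in the middle pocket, between the two fillers, at (415,270) in the side crop. Next I'll shut the yellow bin.

Run:
```python
from h import *
o=st();print(go(hp(-95,0,82),o),go(hp(-150,70,130),o))
```

```text
24.32 tcp [402.7 263.5 138.4] rot [-3.123  0.429  3.125] F [ 0.2 -0.6  0.1] w 50.6 hframe -258.3 170.8 96.4 q [ 0.587  0.244  2.052 -0.5    0.552 -0.573]
[-128.1 -183.3   77.7] [-103.9 -109.8   12.6]
```

Call:
carry_out:
  motion:
    - [0.35,-50,-50,6,2]
    - [0.35,-104,-110,13,5]
    - [0.35,-120,-150,40,5]
    - [0.35,-128,-183,78,5]
    - [0.35,-128,-183,78,5]
    - [0.35,-128,-183,78,5]
    - [0.35,-128,-183,78,5]

```text
time: 25.2
tool_pos: [546.6, 77.7, 123.8]
tcp_rot: [3.12, 0.429, 3.03]
contact_force: [0.1, 0.2, -0.3]
grip_width: 59.9
```

Run:
```python
from h import *
o=st();R=Rt(o);print((np.array([HX,HY,[0,0,1]])@R).round(3).tolist());print(go(hp(-69,0.5,24),o))
c=bot.capture('wrist');save(c,'w14');c=bot.capture('top');save(c,'t14')
```

```text
25.2 tcp [546.6  77.7 123.8] rot [3.12  0.429 3.03 ] F [ 0.1  0.2 -0.3] w 59.9 hframe -95.5 1.3 81.8 q [ 0.022  0.332  1.971 -0.084  0.411 -1.372]
[[-0.909, -0.004, 0.416], [0.005, 1.0, 0.02], [-0.416, 0.02, -0.909]]
[-0.1 -2.  63.6]
```

View pics/w14.png

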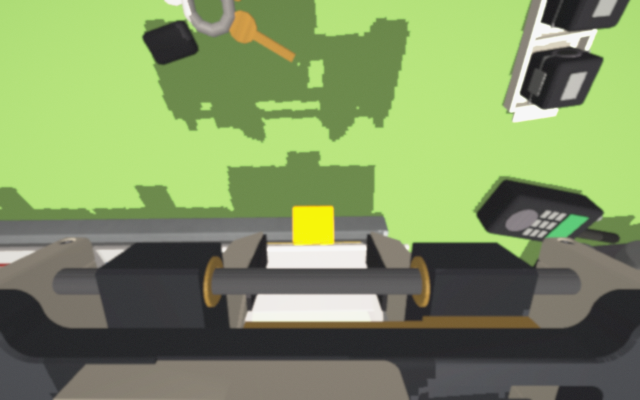

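View pics/t14.png

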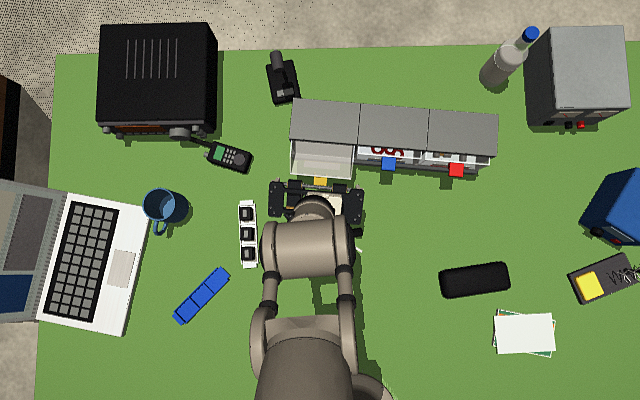

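Call:
carry_out:
  motion:
    - [0.35,0,-2.5,30,0]
    - [0.35,0,-2.5,55,0]
    - [0.35,0,-2.5,62,0]
    - [0.35,0,-2.5,62,0]
    - [0.7,0,-2.5,62,0]
    - [0.9,0,-2.5,62,0]
    - [1,0,-2.5,62,0]

```text
time: 26.18
tool_pos: [572.4, 73.9, 68.5]
tcp_rot: [3.12, 0.431, 3.031]
contact_force: [-0.9, -0.3, 0.6]
grip_width: 34.3
```

Run:
```python
from h import *
o=st()
rot=lambda p,t:np.array([p[0]*np.cos(t)-p[1]*np.sin(t),p[0]*np.sin(t)+p[1]*np.cos(t)])
P0=rot((-18,77),.85)
for t in np.linspace(.85,0,10):
    dl=rot((-18,77),t)-P0
    w=o['tool_pos']+HX*dl[0]+np.array([0,0,dl[1]])
    print(round(t,3),dl.round(1),go(w,o))
```

```text
26.18 tcp [572.4  73.9  68.5] rot [3.12  0.431 3.031] F [-0.9 -0.3  0.6] w 34.3 hframe -69.4 0.2 26.5 q [ 0.012  0.466  1.963 -0.105  0.284 -1.359]
0.85 [0. 0.] [0. 0. 0.]
0.756 [3.8 6.4] [-6.2  0.1 -4.2]
0.661 [ 8.2 12.4] [-12.7   0.2  -7.8]
0.567 [13.2 18. ] [-19.5   0.3 -10.8]
0.472 [18.7 23.1] [-26.6   0.4 -13.2]
0.378 [24.6 27.6] [-33.9   0.4 -14.8]
0.283 [30.9 31.6] [-41.3   0.5 -15.8]
0.189 [37.6 35. ] [-48.8   0.5 -16.1]
0.094 [44.5 37.7] [-56.2   0.6 -15.6]
0.0 [51.7 39.7] [-63.6   0.6 -14.5]
```

Call:
carry_out:
  motion:
    - [1,0,0,0,0]
    - [1,0,0,0,0]
    - [1,-6,0,-4,0]
    - [1,-13,0,-8,0]
    - [1,-20,0,-11,0]
    - [1,-27,0,-13,0]
    - [1,-34,0,-15,0]
    - [1,-41,0,-16,0]
    - [1,-49,0,-16,0]
    - [1,-56,0,-16,0]

```text
time: 27.42
tool_pos: [616.0, 68.8, 107.4]
tcp_rot: [3.119, 0.43, 3.031]
contact_force: [-6.3, -2.2, 1.2]
grip_width: 31.1
```

```bash
python3 g.py 540 130 140
python3 - <<'E'
from h import *
c=bot.capture('wrist');save(c,'w15')
c=bot.capture('side');save(c,'s15');cv2.imwrite('pics/s15c.png',cv2.resize(c['color'][100:240,200:360,::-1],None,fx=4,fy=4,interpolation=cv2.INTER_CUBIC))
E
```

```text
27.43 tcp [616.   68.8 107.4] rot [3.119 0.43  3.031] F [-6.3 -2.2  1.2] w 31.1 hframe -25.5 -0.2 65.4 q [ 0.     0.458  1.815 -0.057  0.439 -1.418]
[[-0.909, -0.005, 0.417], [0.004, 1.0, 0.02], [-0.417, 0.02, -0.909]] lean 0.43
[ 61.2  53.8 -62.8]
```

View pics/s15c.png

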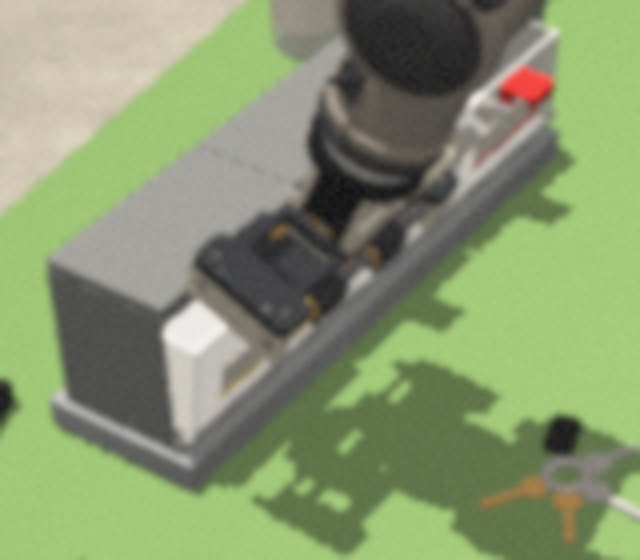

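Call:
carry_out:
  motion:
    - [1,-3,0,0,0]
    - [1,-6,0,1,0]
    - [1,-8,0,1.5,0]
    - [1,-10,0,2,0]
    - [1,-10,0,2,0]

```text
time: 28.15
tool_pos: [627.1, 67.7, 110.9]
tcp_rot: [3.119, 0.433, 3.03]
contact_force: [-4.6, -3.2, 0.9]
grip_width: 31.5
```

```bash
python3 g.py 540 130 140
```

```text
28.15 tcp [627.1  67.7 110.9] rot [3.119 0.433 3.03 ] F [-4.6 -3.2  0.9] w 31.5 hframe -14.4 -0.2 68.9 q [-0.002  0.467  1.785 -0.053  0.457 -1.424]
[[-0.908, -0.004, 0.419], [0.005, 1.0, 0.02], [-0.419, 0.021, -0.908]] lean 0.433
[ 72.7  53.7 -64.4]
```

Call:
carry_out:
  motion:
    - [1,-2,0,1,0]
    - [1,-4,0,2,0]
    - [1,-6,0,2.5,0]
    - [1,-6,0,2.5,0]

```text
time: 28.65
tool_pos: [628.1, 67.6, 110.9]
tcp_rot: [3.12, 0.423, 3.031]
contact_force: [-33.4, -2.1, 21.2]
grip_width: 31.3
```

```bash
python3 g.py 540 130 140
python3 - <<'E'
from h import *
c=bot.capture('wrist');save(c,'w16')
E
```

```text
28.65 tcp [628.1  67.6 110.9] rot [3.12  0.423 3.031] F [-33.4  -2.1  21.2] w 31.3 hframe -13.3 -0.1 68.9 q [-0.002  0.471  1.773 -0.05   0.476 -1.428]
[[-0.912, -0.004, 0.41], [0.004, 1.0, 0.02], [-0.41, 0.02, -0.912]] lean 0.423
[ 74.2  53.7 -64.2]
```

View pics/w16.png

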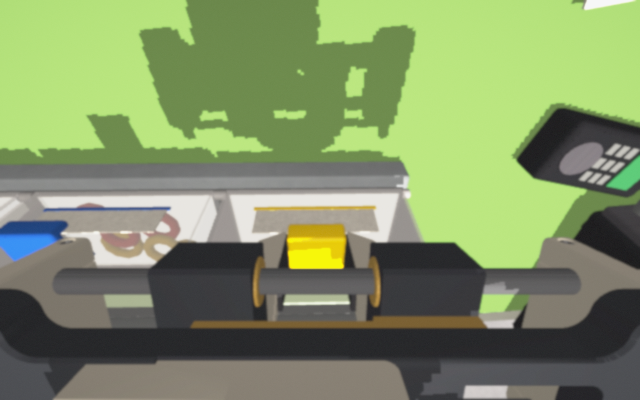

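The reaction force rose to 33 N with no further travel, so the bin is home. I'll open in place and withdraw.

Call:
carry_out:
  motion:
    - [0.8,-2,0,1,0]
    - [0.5,-2,0,1,0]
    - [0.35,-2,0,1,0]
    - [0.35,-2,0,1,0]
    - [0.35,0,0,-20,0]
    - [0.35,0,0,-60,0]
    - [0.35,0,0,-110,0]
    - [0.35,0,0,-150,0]
    - [0.35,0,0,-150,0]

```text
time: 29.82
tool_pos: [568.9, 71.8, 253.4]
tcp_rot: [3.118, 0.434, 3.031]
contact_force: [0.5, -0.3, -0.3]
grip_width: 59.5
```

```bash
python3 g.py 400 60 300
python3 - <<'E'
from h import *
c=bot.capture('top');save(c,'t17');cv2.imwrite('pics/t17c.png',cv2.resize(c['color'][80:190,220:510,::-1],None,fx=2.7,fy=2.7,interpolation=cv2.INTER_CUBIC))
c=bot.capture('side');save(c,'s17');cv2.imwrite('pics/s17c.png',cv2.resize(c['color'][80:230,200:360,::-1],None,fx=4,fy=4,interpolation=cv2.INTER_CUBIC))
E
```

```text
29.82 tcp [568.9  71.8 253.4] rot [3.118 0.434 3.031] F [ 0.5 -0.3 -0.3] w 59.5 hframe -72.7 -2.2 211.4 q [ 0.006  0.193  1.74  -0.037  0.775 -1.438]
[[-0.907, -0.005, 0.421], [0.004, 1.0, 0.022], [-0.421, 0.021, -0.907]] lean 0.434
[ 131.5  -27.8 -113. ]
```

View pics/t17c.png

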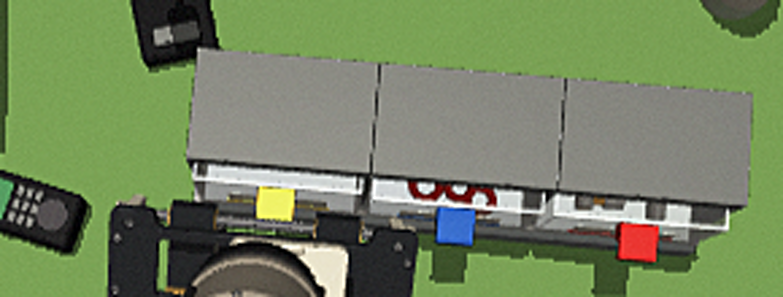

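View pics/s17c.png

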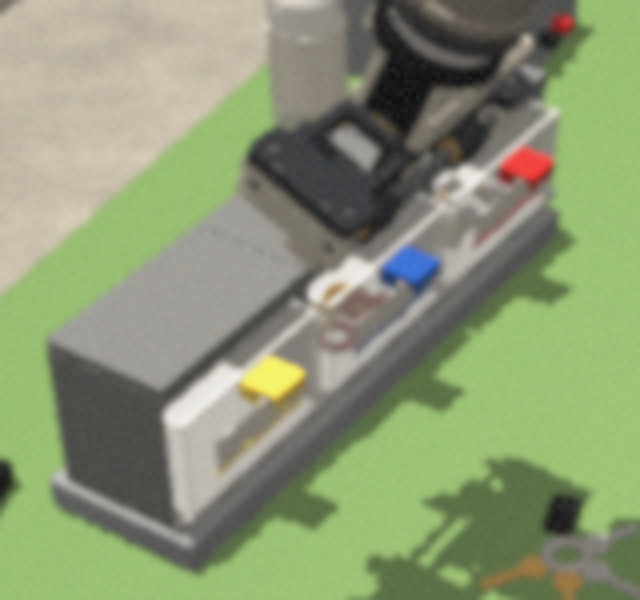

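Run:
```python
from h import *
c=bot.capture('top')
hsv=cv2.cvtColor(c['color'],cv2.COLOR_RGB2HSV);H,S,V=hsv[...,0],hsv[...,1],hsv[...,2]
for n,m,(u0,u1) in (('y',(H>20)&(H<35),(300,345)),('b',(H>100)&(H<125),(370,405)),('r',(H<8)|(H>172),(445,475))):
    m=(m&(S>110)).astype(np.uint8);m[:140]=0;m[185:]=0;m[:,:u0]=0;m[:,u1:]=0
    k,l,s,ce=cv2.connectedComponentsWithStats(m);i=1+np.argmax(s[1:,4]);p=plane(c,*ce[i],122)
    print(n,s[i],ce[i].round(1),(np.array([HX,HY])@(p-HG)).round(1))
t=dict(np.load('top0.npz'));c=t;hsv=cv2.cvtColor(c['color'],cv2.COLOR_RGB2HSV);H,S,V=hsv[...,0],hsv[...,1],hsv[...,2]
m=((H>20)&(H<35)&(S>110)).astype(np.uint8);m[:140]=0;m[185:]=0;m[:,:312]=0;m[:,332:]=0
k,l,s,ce=cv2.connectedComponentsWithStats(m);i=1+np.argmax(s[1:,4]);print('y0',s[i],ce[i])
```

```text
y [314 149  15  14 177] [321.4 155.5] [-17.    0.8]
b [381 157  15  14 193] [388.2 163.4] [ -21.7 -152.9]
r [445 162  19  15 209] [455.5 169.1] [ -21.3 -305.4]
y0 [314 150  15  15 187] [321.37967914 156.71657754]
```

Run:
```python
from h import *
c=bot.capture('side');cv2.imwrite('pics/s18c.png',cv2.resize(c['color'][240:310,240:340,::-1],None,fx=7,fy=7,interpolation=cv2.INTER_CUBIC))
c=bot.capture('top');P=pts(c);save(c,'t18')
m=(c['color'].max(2)<60)&(P[...,2]>30)&(P[...,2]<42)&(P[...,0]>340)&(P[...,0]<560)&(P[...,1]>220)&(P[...,1]<300)
k,l,s,ce=cv2.connectedComponentsWithStats(m.astype(np.uint8))
for i in range(1,k):
    if s[i,4]>20: print(plane(c,*ce[i],36.5).round(1),s[i,4],np.median(P[l==i][:,2]).round(1))
```

```text
[502.4 267.6  36.5] 89 36.9
[450.3 269.5  36.5] 53 36.3
[399.7 263.4  36.5] 79 36.8
```

View pics/t18.png

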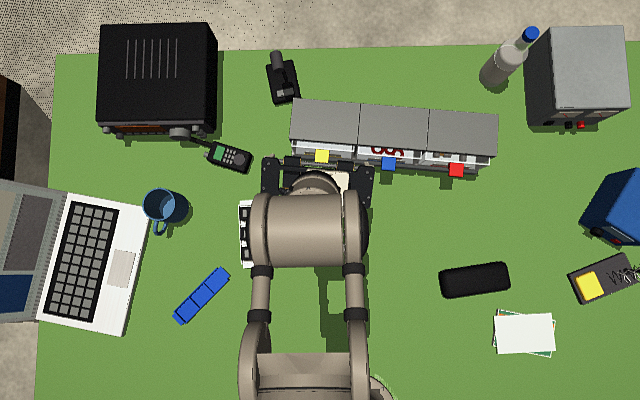

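View pics/s18c.png

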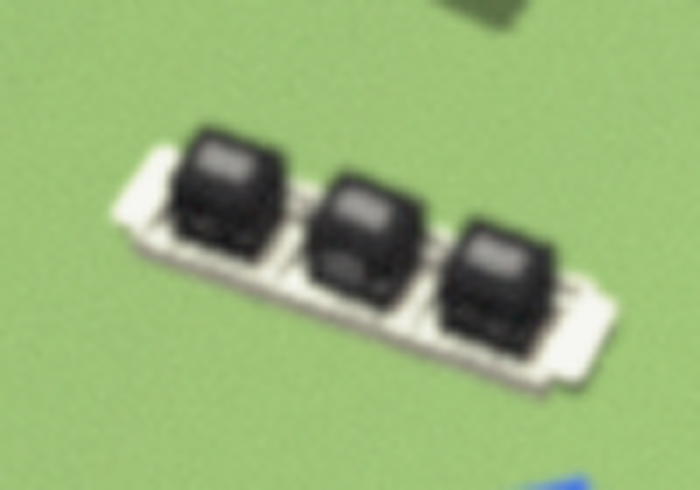

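The last views show all three chokes flat, with their tops at 36–37 mm, and the yellow bin level with its neighbours. Nothing else has moved and the gripper is clear, so I'm handing the job in.

```bash
python3 -c "
from plant import bot
print(bot.close_job())"
```

```text
the job is handed in; nothing more can be done
None
```

The job is handed in at about 30 s of robot time. I tipped the yellow bin onto its stop, set its choke flat in the tray's middle pocket, and pushed the bin home.

**Tilting the tool:** moves can't tilt the tool directly, so I used over-reach commands to lean it to about 0.43 rad, half the bin's tilt. Spinning the tool half a turn after the grasp brought the choke level.

**Last checks:**
- **Choke:** it touched down with about 5 N. All three choke tops read 36–37 mm, so it lies flat like the two fillers.
- **Yellow bin:** it met its closed stop with a 33 N sideways push. Its pull measures 17 mm in front of the pivot line, against the expected 18 mm.
- **Everything else:** the blue and red bins, and the loose things I could see, look unmoved. In the last top view the arm hid the keys and part of the tray; the side view showed the tray.

**What went wrong or disagreed:**
- **Bin eased off its stop:** backing off before opening the fingers pulled the bin about 5 mm off the stop. I pushed it back on and rechecked before taking the choke.
- **Joint 3 near its limit:** during the over-reach moves it read 0.0356–0.037 rad, just under the stated 0.04 limit. That may be rounding, but I could not confirm it.
- **Pocket position:** the three cameras disagreed by 2–4 mm on where the pocket was, so I relied on the wrist and top views. The choke went in without touching the walls.

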